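# Load the dry-block warmer for the control run

### The arm

A 6-joint arm with a two-finger parallel gripper is mounted at the origin on a cart in front of the work surface, level with it; the furniture and walls round the work are solid. World frame = base frame: x ahead of the robot, y to its left, z up, the work surface at z = 0. Lengths are in m, angles in rad, forces in N, time in s.
With the tool pointing down it reaches from about 0.225 to 0.875 m from the base axis. Payload 3.4 kg.
Tool frame: the origin (TCP) lies at the very end of the fingers, on their centre line; the grasp point (between the pads) lies 19 mm behind it; z points along the fingers, y is the line along which they close (so a half turn about z gives the same grasp; the last joint's range is limited). The gripper opens to 85 mm and grips with 20 to 120 N. Pads are 22 mm wide; open, the fingers measure 114 mm over their backs; the gripper's body (76 mm by 85 mm) begins 54 mm behind the grasp point. The pads swing forward as they close: fully open they stand 13 mm farther back than shut.
Start: joints at [-1.242, 0.276, 1.505, -0, 1.361, -0.121], TCP at [0.25, -0.518, 0.231] pointing down, gripper open.
Joint ranges: [-2.89, 2.89], [-0.75, 2.08], [0.22, 2.7], [-1.18, 4.32], [0.11, 2.71], [-2.7, 2.7]. Speed limits (rad/s): [2.57, 2.57, 3.14, 3.14, 3.14, 3.14].

### API

Orientations are given as a unit quaternion [w, x, y, z].
In Python, from rig import manip gives the robot as it stands. The module is installed in compiled form; this text tells all that it offers.
- The arm moves only by the tool play_rows, never from a script. Its argument "motion" is a list of rows, each a list of 5 numbers: the shift along the tool's x, y, z in units of 40 mm (1.0 is 40 mm), then the turn about the tool's z in units of 10 degrees (1.0 is 10 degrees), then the finger opening in mm, from 0 to 85.4. A call has 1 to 5 rows; each row is the pose to reach, as a shift and turn from the pose commanded when the call began, along the tool's axes at that moment; what a row does not reach only later rows make up. A row lasts 1/8 s, in which the tool goes at most 62.5 mm and 10.7 degrees, less where a joint would pass 70% of its speed; a pose out of reach is approached as far as the arm can. A call with a gripper value outside its range is refused whole. The fingers move at their own pace and stop on an object; "newtons" is the grip in N (left out, the last holds). Time passes only in rows, so rows that repeat a pose let the fingers close. It gives the time, the measured TCP pose, the force, the opening and the grip force at its end, in the units of the state.
- manip.get_state(): the state, without advancing time (a new reading comes with each control period).
- manip.get_image(name): name is "scene" or "top"; returns a dict with "img" (420x560x3 uint8, red, green, blue), "range_z" (420x560 float32, m along the optical axis (not along the pixel's ray), 0 where there is no reading), "fx", "fy", "cx", "cy" (pixels), "R" (3x3) and "t" (3): a world point X has camera coordinates R X + t. Camera axes: x right, y down, z forward; pixel columns grow to the right and rows downward; lengths in m; the calibration is good to about 2 mm. A picture is of the moment at which its call begins.
- manip.sign_off(): hands the job in; it is judged then, once.
The state is a dict: "clock": time; "qpos": joint angles; "qd": joint speeds; "effort": joint torques, N m; "position": TCP position; "ee_rot": TCP orientation; "contact_force": force on the tool from outside, world axes, zero at the start; "moment": the same for the moment, N m; "width": finger opening in m; "gripper_force": force on a finger pad.
Only numpy, scipy, OpenCV 4.12 (cv2) and the standard library are available. Lean on these libraries where they do the work, as an engineer would, in place of code of your own. Each camera call takes 0.05 s, during which the arm holds its last target. There are 200 camera calls.

### The job

The chilled control materials must be warmed before the strip reader's control run, so load the dry-block warmer: stand each in the block whose opening fits it - the oblong reagent bottle in the oblong pocket, the small glass vial in the narrow round bore, and, because the amber dropper bottle is too slim for the wide round bore, first the metal adapter sleeve in that bore and then the dropper bottle in the sleeve. Lower each one until it stands upright and fully home before letting go; drop or topple nothing, and leave the specimen cup, the strip vial and the timer where they stand.

Things in the scene. Friction and masses are not known exactly. Their poses are not given: they have to be found in the camera images.
- sleeve: grey anodised aluminium adapter sleeve, a round cup standing mouth up, 60 mm tall, 150 g: outside 54 mm diameter up to 36 mm, grip collar 62 mm diameter from 43 mm to the top. Bore 49 mm at the mouth, narrowing between 43 and 36 mm to 41 mm; its floor is 20 mm above the underside. Seated, it stands 28 mm above the block. Origin: centre of underside; z up.
- dropper_bottle: amber glass dropper bottle with dark collar and dark red rubber bulb, standing, 112 mm tall, 60 g: round body 35 mm diameter up to 66 mm, collar 22 mm diameter to 80 mm, bulb 16 mm diameter above. Seated in the sleeve, its lowest 40 mm are hidden. Origin: centre of underside; z up.
- reagent_bottle: white plastic oblong reagent bottle with round grey screw cap, standing at any yaw, 120 g: body 32 mm (its x) x 62 mm (its y), edges rounded, 68 mm tall; cap 26 mm diameter, 93 mm tall in all. Either way round fits. Origin: centre of underside; z up.
- vial: small clear glass vial with paper label and crimped aluminium cap, standing, 75 mm tall, 30 g: body 22.5 mm diameter up to 53 mm, neck 15 mm, cap 20 mm diameter from 66 mm up. Origin: centre of underside; z up.
- block_wide: grey aluminium block 90 (x) x 88 (y) x 46 mm, one of three side by side, 91 mm apart along y, fixed in the white warmer in changing order; origin: centre of underside, top face 46 mm above it. Round bore 60 mm wide (70 mm at the bevelled mouth), 32 mm deep, floor 14 mm above the origin: takes the sleeve. The warmer is 172 x 300 mm, its rim 8 mm below the block tops, its panel towards the robot.
- block_oblong: grey aluminium block 90 (x) x 88 (y) x 46 mm, one of three side by side, 91 mm apart along y, fixed in the white warmer in changing order; origin: centre of underside, top face 46 mm above it. Oblong pocket 38 (x) x 68 mm (y), 48 x 78 mm at the bevelled mouth, 32 mm deep, floor 14 mm above the origin: takes the reagent bottle, long side along the block's y.
- block_narrow: grey aluminium block 90 (x) x 88 (y) x 46 mm, one of three side by side, 91 mm apart along y, fixed in the white warmer in changing order; origin: centre of underside, top face 46 mm above it. Round bore 28.5 mm wide (38.5 mm at the bevelled mouth), 32 mm deep, floor 14 mm above the origin: takes the vial.
- specimen_cup: bystander: specimen cup with a blue screw lid, 60 mm diameter, 67 mm tall. Origin: centre of its underside.
- strip_vial: bystander: white test-strip vial with an ochre lid, 39 mm diameter, 102 mm tall, behind the warmer. Origin: centre of its underside.
- timer: bystander: small white bench timer, 54 x 62 mm, 61 mm tall, in front of the warmer. Origin: centre of its underside.
There are look-alikes about, which are no part of the job. Leave any turquoise or yellow look-alike of the sleeve alone.

How it is judged:
At the end, for the whole second after the job is handed in: Sleeve in the wide bore, dropper bottle in the sleeve, reagent bottle in the oblong pocket, vial in the narrow bore: each within 8 mm of its centre (reagent bottle 10 mm), underside within 6 mm of the floor, upright within 0.10 rad and at rest (horizontal distance between sleeve and block_wide below 0.008 m and z of sleeve in the frame of block_wide between 0.008 and 0.02 m and angle between each of sleeve, dropper_bottle, reagent_bottle, vial's own z axis and vertical below 0.1 rad and linear speed of each of sleeve, dropper_bottle, reagent_bottle, vial below 0.02 m/s and horizontal distance between dropper_bottle and sleeve below 0.008 m and z of dropper_bottle in the frame of sleeve between 0.014 and 0.026 m and horizontal distance between reagent_bottle and block_oblong below 0.01 m and z of reagent_bottle in the frame of block_oblong between 0.008 and 0.02 m and horizontal distance between vial and block_narrow below 0.008 m and z of vial in the frame of block_narrow between 0.008 and 0.02 m); the robot touches nothing.
It fails at once if one of the four things to load is tipped over (angle between any of sleeve, dropper_bottle, reagent_bottle, vial's own z axis and vertical above 0.7 rad).
It fails at once if a thing is let go more than 25 mm above its seat height ((height (world z) of sleeve above 0.061 m and contact force between sleeve and the fingers below 0.01 N) or (height (world z) of dropper_bottle above 0.081 m and contact force between dropper_bottle and the fingers below 0.01 N) or (height (world z) of reagent_bottle above 0.061 m and contact force between reagent_bottle and the fingers below 0.01 N) or (height (world z) of vial above 0.061 m and contact force between vial and the fingers below 0.01 N)).
It fails at once if the specimen cup, the strip vial or the timer is moved by more than 30 mm (distance of any of specimen_cup, strip_vial, timer from where it was at the start of the episode above 0.03 m).
It also fails if it takes over 109 s, if anything falls off the work surface, if the arm or the gripper's body presses on something with over 40 N, if the wrist force passes 120 N, or if a joint passes its speed limit or range.

## Working session

There is one attempt and no reset: what is moved stays moved. The work goes in short steps, Python scripts to look and compute and a tool call to move; the robot and the scene stay as the last step left them, time stands still between calls to the robot, and variables do not carry over. Pictures are saved under pics/ and viewed, at most 14 in all, crops included, and the job is handed in when it is done.

Besides the shell and the picture viewer there is one more tool, called by a JSON object that holds its "op" and its "data", one argument or row to a line. play_rows: Moves the arm, as the interface text tells. Its arguments: {"type":"object","properties":{"motion":{"type":"array","items":{"type":"array","items":{"type":"number"}}},"newtons":{"type":"number"}},"required":["motion"]}

```bash
mkdir -p pics; python3 - <<'E'
from rig import manip
import numpy as np, cv2
for n in("scene","top"):
    d=manip.get_image(n); np.savez(f"{n}0.npz",**d); cv2.imwrite(f"pics/{n}0.png",d["img"][:,:,::-1])
    print(n,d["fx"],d["cx"],d["cy"],(-d["R"].T@d["t"]).round(3),d["R"].round(3).tolist(),(d["range_z"]>0).mean())
s=manip.get_state();print(s)
E
```

```text
scene 449.609710575922 283.5702006266129 211.43182708314652 [-0.009  1.14   0.843] [[-0.869, -0.495, -0.0], [-0.285, 0.499, -0.818], [0.405, -0.711, -0.575]] 0.9962457482993198
top 445.1611868027601 280.70919370666417 210.21192804457297 [0.286 0.182 1.494] [[-0.02, -1.0, -0.012], [-0.982, 0.022, -0.186], [0.186, 0.008, -0.983]] 0.9961904761904762
{'clock': 0.1, 'qpos': array([-1.24198868e+00,  2.76541845e-01,  1.50598178e+00, -8.20301732e-06,
        1.36072339e+00, -1.21002762e-01]), 'qd': array([ 0.00021236, -0.0028757 , -0.00216494,  0.00097334, -0.00112396,
       -0.00092734]), 'effort': array([ 1.52864533e-03, -4.17697978e+01, -2.46405655e+01, -5.69636370e-05,
        5.83247791e-03,  5.33569860e-06]), 'position': array([ 0.24984664, -0.51736497,  0.23053033]), 'ee_rot': array([-8.22304056e-04,  9.74814727e-01,  2.23014715e-01, -8.97805704e-05]), 'contact_force': array([-0.34388259, -0.16766466, -0.32461815]), 'moment': array([0.03807357, 0.02381887, 0.02544486]), 'gripper_force': 0.0, 'width': 0.08547971110460746}
```

View pics/scene0.png

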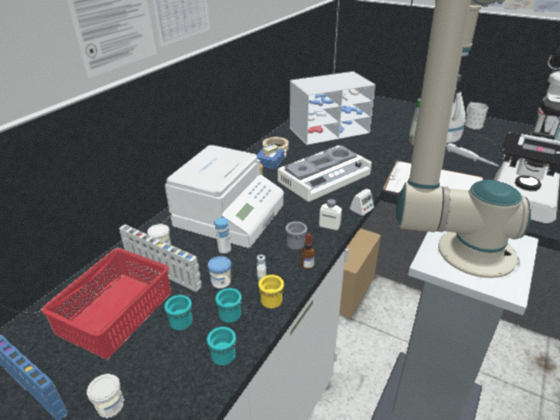

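View pics/top0.png

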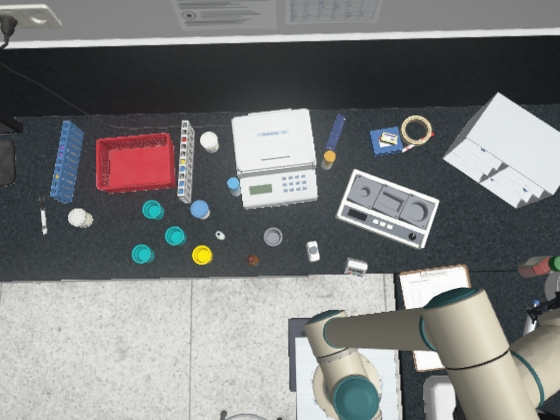

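The top view shows:
- **Sleeve:** the grey one is at (273,237). Its look-alikes are turquoise at (152,210), (175,236) and (142,254), and yellow at (202,255).
- **Things to load:** dropper bottle (253,260), vial (220,236), reagent bottle (313,251).
- **Warmer:** about (387,207), with openings at (362,192), (388,202) and (418,210).
- **Bystanders:** specimen cup (200,209), timer (356,267), strip vial (328,160).

The scene view shows the sleeve at (296,235), dropper bottle (308,252), vial (262,266) and reagent bottle (331,214).

```bash
cat > h.py <<'E'
import numpy as np, cv2
def load(f): return dict(np.load(f))
def world(d):
    z=d["range_z"].astype(float); v,u=np.mgrid[:420,:560]
    P=np.stack([(u-d["cx"])/d["fx"]*z,(v-d["cy"])/d["fy"]*z,z],-1)
    W=(P-d["t"])@d["R"]; W[z==0]=np.nan
    return W
def proj(d,X):
    c=np.asarray(X)@d["R"].T+d["t"]; return c[...,:2]/c[...,2:]*[d["fx"],d["fy"]]+[d["cx"],d["cy"]]
E
python3 - <<'E'
from h import *
T=load("top0.npz");S=load("scene0.npz");WT=world(T);WS=world(S)
pix={"sleeve":(273,237),"drop":(253,260),"vial":(220,236),"reag":(313,251),"cup":(200,209),"timer":(356,267),"strip":(328,160),"warm":(387,207),"yellow":(202,255),"bluebottle":(234,186)}
for n,(u,v) in pix.items():
    c=np.nanmedian(WT[v-1:v+2,u-1:u+2].reshape(-1,3),0)
    out=[]
    for W in(WT,WS):
        m=(np.hypot(W[...,0]-c[0],W[...,1]-c[1])<.055)&(W[...,2]>.012)&(W[...,2]<.2)
        p=W[m]
        if len(p)==0: out.append(None);continue
        zt=np.percentile(p[:,2],97); q=p[p[:,2]>zt-.012]
        out.append((len(p),round(zt,4),((q.min(0)+q.max(0))/2).round(4)[:2].tolist(),(q.max(0)-q.min(0)).round(3)[:2].tolist()))
    print(n,c.round(3),*out)
for n,W in(("T",WT),("S",WS)):
    tab=W[(abs(W[...,2])<.02)]; print(n,"table",np.median(tab[:,2]))
c=[cv2.resize(T["img"][225:290,200:370,::-1],None,fx=4,fy=4,interpolation=cv2.INTER_CUBIC), cv2.resize(T["img"][165:255,325:450,::-1],None,fx=3,fy=3,interpolation=cv2.INTER_CUBIC)]
o=np.zeros((c[0].shape[0]+c[1].shape[0],680,3),np.uint8);o[:260]=c[0];o[260:,:c[1].shape[1]]=c[1];cv2.imwrite("pics/crop1.png",o)
E
```

```text
sleeve [0.475 0.222 0.016] (286, np.float64(0.0625), [0.4704, 0.2246], [0.06, 0.059]) (431, np.float64(0.0609), [0.4704, 0.2274], [0.061, 0.063])
drop [0.395 0.285 0.081] (102, np.float64(0.1099), [0.3964, 0.2927], [0.013, 0.013]) (312, np.float64(0.1083), [0.3974, 0.2976], [0.016, 0.016])
vial [0.475 0.392 0.07 ] (56, np.float64(0.0796), [0.4817, 0.3981], [0.019, 0.019]) (177, np.float64(0.0752), [0.482, 0.3999], [0.017, 0.021])
reag [0.418 0.095 0.092] (212, np.float64(0.0939), [0.4216, 0.0948], [0.025, 0.025]) (472, np.float64(0.092), [0.4227, 0.0966], [0.024, 0.027])
cup [0.567 0.46  0.061] (287, np.float64(0.0708), [0.5688, 0.464], [0.058, 0.056]) (550, np.float64(0.0675), [0.5681, 0.4638], [0.059, 0.062])
timer [ 0.368 -0.043  0.058] (300, np.float64(0.0631), [0.3741, -0.045], [0.033, 0.062]) (338, np.float64(0.0607), [0.374, -0.0432], [0.036, 0.065])
strip [0.713 0.037 0.099] (210, np.float64(0.1753), [0.7112, 0.0876], [0.032, 0.006]) (29, np.float64(0.1759), [0.699, 0.0893], [0.002, 0.003])
warm [ 0.559 -0.152  0.066] (901, np.float64(0.0703), [0.5619, -0.1515], [0.103, 0.108]) (429, np.float64(0.0692), [0.5611, -0.1516], [0.103, 0.107])
yellow [0.42  0.459 0.017] (305, np.float64(0.0625), [0.4164, 0.4543], [0.059, 0.061]) (605, np.float64(0.061), [0.4173, 0.456], [0.061, 0.062])
bluebottle [0.633 0.343 0.101] (537, np.float64(0.1754), [0.6733, 0.3131], [0.024, 0.031]) (1342, np.float64(0.1719), [0.6741, 0.3162], [0.025, 0.032])
T table -0.000993333616062323
S table -0.0003556755155170954
```

View pics/crop1.png

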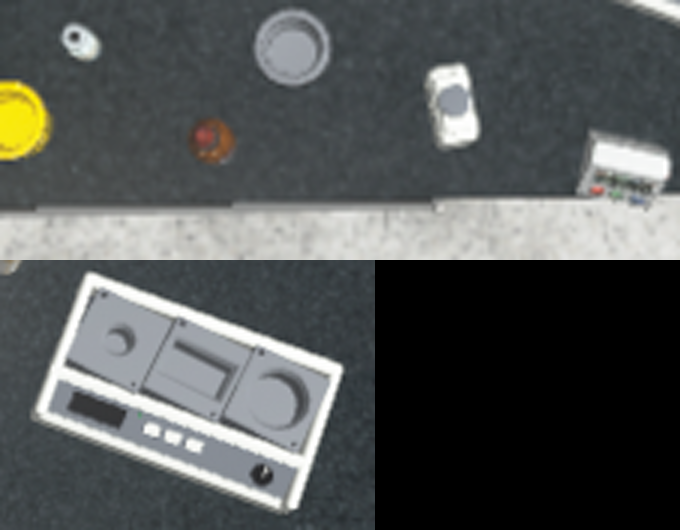

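The crop confirms the grey sleeve, the only metal-coloured cup, at top (273,237). The bores run, left to right in the image, narrow, oblong, wide. Next I'll fit precise poses.

```bash
cat >> h.py <<'E'
from scipy.optimize import least_squares
def circ(W,c,r,z0,z1,R):
    m=(np.hypot(W[...,0]-c[0],W[...,1]-c[1])<r)&(W[...,2]>z0)&(W[...,2]<z1); p=W[m][:,:2]
    # one-sided: points may lie inside (top face) freely, outside penalised; hull should touch R
    h=cv2.convexHull(p.astype(np.float32))[:,0]
    f=least_squares(lambda c:np.hypot(*(h-c).T)-R,p.mean(0),loss="soft_l1",f_scale=.002)
    return f.x.round(4),len(p),round(float(np.sqrt(np.mean(f.fun**2))),4)
E
python3 - <<'E'
from h import *
T=load("top0.npz");S=load("scene0.npz")
for n,d in(("T",T),("S",S)):
    W=world(d)
    m=(abs(W[...,0]-.56)<.17)&(abs(W[...,1]+.15)<.25)&(W[...,2]>.064)&(W[...,2]<.074)
    m=cv2.morphologyEx(m.astype(np.uint8),cv2.MORPH_OPEN,np.ones((2,2)))>0
    p=W[m].astype(np.float32); r=cv2.minAreaRect(p[:,:2]*1000); print(n,"blocks",r,np.median(p[:,2]))
    m=(abs(W[...,0]-.54)<.19)&(abs(W[...,1]+.15)<.25)&(W[...,2]>.04)&(W[...,2]<.074)
    m=cv2.morphologyEx(m.astype(np.uint8),cv2.MORPH_OPEN,np.ones((3,3)))>0
    r=cv2.minAreaRect(W[m][:,:2].astype(np.float32)*1000); print(n,"warmer",r)
    print(n,"sleeve",circ(W,(.4704,.226),.045,.046,.07,.031))
    print(n,"drop body",circ(W,(.397,.295),.04,.02,.064,.0175),"bulb",circ(W,(.397,.295),.03,.083,.12,.008))
    print(n,"vial body",circ(W,(.482,.399),.03,.015,.05,.01125),"cap",circ(W,(.482,.399),.03,.066,.09,.01))
    print(n,"reag cap",circ(W,(.422,.096),.05,.073,.1,.013))
    m=(np.hypot(W[...,0]-.422,W[...,1]-.096)<.05)&(W[...,2]>.055)&(W[...,2]<.072)
    print(n,"reag",cv2.minAreaRect(W[m][:,:2].astype(np.float32)*1000),m.sum())
E
```

```text
T blocks ((nan, nan), (0.0, 0.0), 0.0) nan
T warmer ((503.5469970703125, -76.84860229492188), (405.7250061035156, 335.9646911621094), 68.24797058105469)
T sleeve (array([0.4712, 0.2235]), 125, 0.0007)
T drop body (array([0.3978, 0.2911]), 59, 0.0007) bulb (array([0.3977, 0.2926]), 25, 0.0002)
T vial body (array([0.4809, 0.3977]), 15, 0.0002) cap (array([0.4814, 0.3981]), 32, 0.0007)
T reag cap (array([0.4231, 0.0951]), 79, 0.0065)
T reag ((422.27008056640625, 94.96028137207031), (60.73261260986328, 31.821022033691406), 8.91533088684082) 102
S blocks ((559.2041015625, -66.35356140136719), (195.9070281982422, 426.77685546875), 21.25934600830078) nan
S warmer ((512.8916625976562, -82.97715759277344), (411.3520812988281, 328.3531799316406), 71.91587829589844)
S sleeve (array([0.471 , 0.2266]), 215, 0.001)
S drop body (array([0.3983, 0.2941]), 183, 0.0006) bulb (array([0.3973, 0.2964]), 60, 0.0012)
S vial body (array([0.4818, 0.3998]), 84, 0.0005) cap (array([0.4826, 0.3994]), 45, 0.0009)
S reag cap (array([0.4273, 0.0974]), 83, 0.0063)
S reag ((421.5937194824219, 98.37850952148438), (59.783382415771484, 32.591033935546875), 9.92484188079834) 141
```

```bash
python3 - <<'E'
from h import *
T=load("top0.npz");S=load("scene0.npz")
for n,d in(("T",T),("S",S)):
    W=world(d); Wn=np.nan_to_num(W)
    m=((abs(Wn[...,0]-.56)<.17)&(abs(Wn[...,1]+.15)<.22)&(Wn[...,2]>.045)&(Wn[...,2]<.078)).astype(np.uint8)
    k,l=cv2.connectedComponents(m); u,v=proj(d,[.559,-.152,.066]).astype(int); print(u,v)
    lab=np.bincount(l[m>0]).argmax(); q=W[l==lab]
    print(n,"warmer",cv2.minAreaRect(q[:,:2].astype(np.float32)*1000),len(q))
    print(np.histogram(q[:,2],np.arange(.045,.079,.003)))
    b=((l==lab)&(W[...,2]>.0645)).astype(np.uint8); k,l2=cv2.connectedComponents(b); q=W[l2==np.bincount(l2[b>0]).argmax()]
    r=cv2.minAreaRect(q[:,:2].astype(np.float32)*1000); print(n,"blocks",r)
    # holes: low points inside block rect
    c=np.array(r[0])/1000
    M=(Wn[...,2]<.058)&(Wn[...,2]>.0)
    rel=(Wn[...,:2]-c); a=np.deg2rad(r[2]); e=np.array([np.cos(a),np.sin(a)]);f=np.array([-e[1],e[0]])
    X=rel@e;Y=rel@f; 
    M&=(abs(X)<r[1][0]/2000-.008)&(abs(Y)<r[1][1]/2000-.008)
    k,l,st,_=cv2.connectedComponentsWithStats(M.astype(np.uint8))
    for i in range(1,k):
        if st[i,4]>6: print("hole",st[i,4],X[l==i].min().round(3),X[l==i].max().round(3),Y[l==i].min().round(3),Y[l==i].max().round(3))
E
```

```text
386 207
T warmer ((559.9462890625, -155.94337463378906), (300.9051208496094, 171.90435791015625), 68.02875518798828) 3580
(array([204, 262, 392, 533, 406, 363, 550, 588, 231,  49,   2]), array([0.045, 0.048, 0.051, 0.054, 0.057, 0.06 , 0.063, 0.066, 0.069,
       0.072, 0.075, 0.078]))
T blocks ((577.7328491210938, -163.84088134765625), (274.0768127441406, 102.13280487060547), 65.68743896484375)
hole 55 0.076 0.102 -0.014 0.008
hole 236 -0.035 0.035 -0.024 0.022
hole 254 -0.122 -0.067 -0.035 0.019
hole 20 0.021 0.048 0.04 0.043
hole 28 -0.098 -0.045 0.036 0.042
324 163
S warmer ((560.658935546875, -154.3048858642578), (308.202392578125, 177.11964416503906), 68.21440124511719) 1910
(array([143, 172, 194, 324, 214, 117, 259, 400,  85,   2,   0]), array([0.045, 0.048, 0.051, 0.054, 0.057, 0.06 , 0.063, 0.066, 0.069,
       0.072, 0.075, 0.078]))
S blocks ((578.381103515625, -163.394287109375), (279.8438415527344, 101.41464233398438), 67.43152618408203)
hole 75 -0.125 -0.079 -0.034 0.009
hole 67 -0.039 0.022 -0.027 0.009
hole 17 0.075 0.095 -0.018 -0.003
hole 14 0.01 0.04 0.035 0.042
hole 8 0.116 0.131 0.034 0.042
```

```bash
cat >> h.py <<'E'
def plane(d,u,v,z):
    r=np.stack([(u-d["cx"])/d["fx"],(v-d["cy"])/d["fy"],np.ones_like(u,float)],-1)@d["R"]
    c=-d["R"].T@d["t"]; s=(z-c[2])/r[...,2]; return c+s[...,None]*r
E
python3 - <<'E'
from h import *
a=np.deg2rad(68.1);e=np.array([np.cos(a),np.sin(a)]);f=np.array([-e[1],e[0]]);c0=np.array([.5785,-.1635])
print(e,f)
for n in("top","scene"):
    d=load(n+"0.npz"); Wn=np.nan_to_num(world(d)); v,u=np.mgrid[:420,:560]; P=plane(d,u,v,.068)[...,:2]-c0
    X=P@e;Y=P@f
    for th in(.060,.063):
      for k in(-1,0,1):
        m=(Wn[...,2]<th)&(Wn[...,2]>0)&(abs(X-k*.091)<.041)&(abs(Y)<.041)
        m=m&(cv2.erode((abs(X)<1).astype(np.uint8),None)>0)
        kk,l,st,_=cv2.connectedComponentsWithStats(m.astype(np.uint8))
        if kk<2: continue
        i=1+st[1:,4].argmax(); x=X[l==i];y=Y[l==i]
        print(n,th,k,st[i,4],"X",x.min().round(3),x.max().round(3),"Y",y.min().round(3),y.max().round(3),"centroid",x.mean().round(4),y.mean().round(4))
E
```

```text
[0.37298778 0.92783625] [-0.92783625  0.37298778]
top 0.06 -1 263 X -0.121 -0.061 Y -0.027 0.032 centroid -0.0904 0.0029
top 0.06 0 241 X -0.034 0.035 Y -0.022 0.029 centroid 0.0006 0.0019
top 0.06 1 56 X 0.076 0.104 Y -0.013 0.013 centroid 0.0905 0.0002
top 0.063 -1 305 X -0.125 -0.052 Y -0.033 0.04 centroid -0.0908 0.0024
top 0.063 0 281 X -0.04 0.04 Y -0.036 0.029 centroid 0.0014 0.0009
top 0.063 1 68 X 0.075 0.107 Y -0.017 0.015 centroid 0.0902 -0.0001
scene 0.06 -1 86 X -0.113 -0.056 Y -0.019 0.034 centroid -0.0836 0.0079
scene 0.06 0 77 X -0.025 0.04 Y -0.012 0.025 centroid 0.0086 0.0069
scene 0.06 1 22 X 0.084 0.109 Y -0.006 0.016 centroid 0.0967 0.0046
scene 0.063 -1 99 X -0.115 -0.056 Y -0.026 0.034 centroid -0.0857 0.0058
scene 0.063 0 98 X -0.032 0.04 Y -0.017 0.025 centroid 0.0052 0.0044
scene 0.063 1 31 X 0.081 0.109 Y -0.017 0.016 centroid 0.0951 0.001
```

Measured poses: sleeve (.471,.225), block axis yaw 68.1°, oblong centre (.578,-.161), wide (.544,-.246), narrow (.612,-.077). Moving to a point over the sleeve.

{"op": "play_rows", "data": {
  "motion": [
    [0.87,-0.95,0.16,0,85],
    [1.74,-1.91,0.32,0,85],
    [2.61,-2.86,0.48,0,85],
    [3.48,-3.81,0.64,0,85],
    [4.35,-4.77,0.8,0,85]
  ]
}}

```text
clock: 0.72
position: [0.3238, -0.2686, 0.1989]
ee_rot: [-0.0, 0.975, 0.223, 0.0]
contact_force: [0.5, -0.6, 0.1]
width: 0.0851
gripper_force: 0.0
```

{"op": "play_rows", "data": {
  "motion": [
    [0.87,-0.95,0.16,0,85],
    [1.74,-1.91,0.32,0,85],
    [2.61,-2.86,0.48,0,85],
    [3.48,-3.81,0.64,0,85],
    [4.35,-4.77,0.8,0,85]
  ]
}}

```text
clock: 1.35
position: [0.3976, -0.0213, 0.1671]
ee_rot: [0.0, 0.975, 0.223, 0.0]
contact_force: [0.3, -1.1, 0.7]
width: 0.0847
gripper_force: 0.0
```

{"op": "play_rows", "data": {
  "motion": [
    [1.1,-1.2,0.2,0,85],
    [2.2,-2.4,0.4,0,85],
    [3.3,-3.6,0.6,0,85],
    [4.35,-4.77,0.8,0,85],
    [4.35,-4.77,0.8,0,85]
  ]
}}

```text
clock: 1.98
position: [0.4715, 0.228, 0.1342]
ee_rot: [-0.0, 0.974, 0.225, -0.0]
contact_force: [0.1, -0.3, 0.2]
width: 0.0849
gripper_force: 0.0
```

```bash
cat > go.py <<'E'
import sys
from rig import manip
from h import *
from scipy.spatial.transform import Rotation as Ro
# usage: go.py x y z [closing-line yaw deg]
s=manip.get_state(); q=s["ee_rot"]; R=Ro.from_quat([q[1],q[2],q[3],q[0]]).as_matrix()
p=s["position"]; yw=np.rad2deg(np.arctan2(R[1,1],R[0,1]))
print("t",round(s["clock"],2),"p",p.round(4),"closing yaw",yw.round(2),"tilt",np.rad2deg(np.arccos(-R[2,2])).round(2),"q1,q6",np.rad2deg(s["qpos"][[0,5]]).round(0),"w",round(s["width"],4),"F",s["contact_force"].round(1),"g",round(s["gripper_force"],1))
if len(sys.argv)>3:
    t=np.array(list(map(float,sys.argv[1:4]))); print("units",(R.T@(t-p)/.04).round(3),"mm",(1000*np.linalg.norm(t-p)).round(0))
    if len(sys.argv)>4: print("turn units",((yw-float(sys.argv[4])+90)%180-90)/10)
E
python3 go.py .471 .225 .030
```

```text
t 1.98 p [0.4715 0.228  0.1342] closing yaw -63.98 tilt 0.05 q1,q6 [18. 82.] w 0.0849 F [ 0.1 -0.3  0.2] g 0.0
units [-0.044  0.063  2.605] mm 104.0
```

{"op": "play_rows", "data": {
  "motion": [
    [-0.02,0.05,0.7,0,85],
    [-0.04,0.06,1.4,0,85],
    [-0.04,0.06,2.0,0,85],
    [-0.04,0.06,2.57,0,85],
    [-0.04,0.06,2.57,0,85]
  ]
}}

```text
clock: 2.6
position: [0.4689, 0.2203, 0.031]
ee_rot: [0.0, 0.975, 0.223, -0.002]
contact_force: [-0.4, -0.3, 0.4]
width: 0.0852
gripper_force: 0.0
```

```bash
cat > cap.py <<'E'
import sys
from rig import manip
from h import *
# cap.py tag x y z : grab both views, save npz + side-by-side zoom crops around world point
tag=sys.argv[1]; X=list(map(float,sys.argv[2:5])); o=[]
for n in("top","scene"):
    d=manip.get_image(n); np.savez(f"{n}_{tag}.npz",**d); u,v=proj(d,X).round().astype(int)
    u0=min(max(u-48,0),560-96);v0=min(max(v-54,0),420-108); print(n,"crop origin",u0,v0,"x4")
    o.append(cv2.resize(d["img"][v0:v0+108,u0:u0+96,::-1],None,fx=4,fy=4,interpolation=cv2.INTER_CUBIC))
cv2.imwrite(f"pics/{tag}.png",np.hstack(o))
E
python3 go.py .471 .225 .030; python3 cap.py s1 .471 .225 .06
```

```text
t 2.6 p [0.4689 0.2203 0.031 ] closing yaw -64.27 tilt 0.29 q1,q6 [17. 82.] w 0.0852 F [-0.4 -0.3  0.4] g 0.0
units [ 0.098 -0.083  0.025] mm 5.0
top crop origin 224 183 x4
scene crop origin 248 174 x4
```

View pics/s1.png

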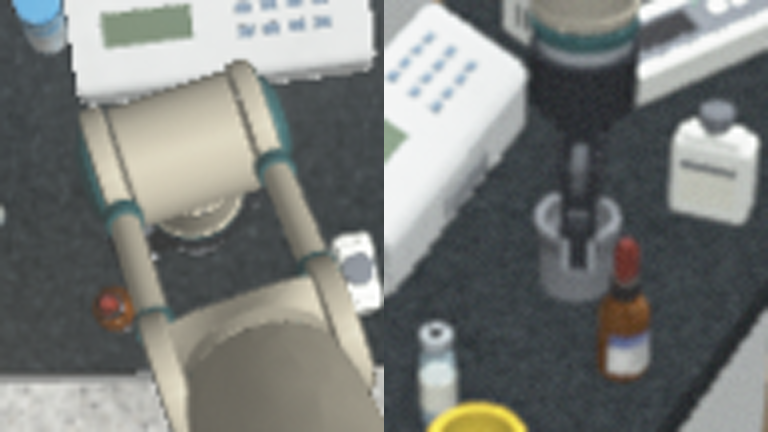

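The fingers straddle the grey sleeve: crop (577,215) in the scene half, with the sleeve centred at about (578,245). I'll correct by 5 mm and close.

{"op": "play_rows", "data": {
  "motion": [
    [0.1,-0.08,0.0,0,85],
    [0.1,-0.08,0.0,0,70],
    [0.1,-0.08,0.0,0,50],
    [0.1,-0.08,0.0,0,50],
    [0.1,-0.08,0.0,0,50]
  ],
  "newtons": 50
}}

```text
clock: 3.32
position: [0.4737, 0.2266, 0.0337]
ee_rot: [0.0, 0.975, 0.223, 0.001]
contact_force: [-0.3, -0.9, 5.7]
width: 0.0594
gripper_force: 53.5
```

{"op": "play_rows", "data": {
  "motion": [
    [0,0,0,0,50],
    [0,0,0,0,50]
  ]
}}

```text
clock: 3.58
position: [0.4737, 0.2266, 0.0337]
ee_rot: [0.0, 0.975, 0.223, 0.001]
contact_force: [-1.6, -0.1, 5.9]
width: 0.0597
gripper_force: 53.5
```

{"op": "play_rows", "data": {
  "motion": [
    [0,0,-0.3,0,50],
    [0,0,-1.0,0,50],
    [0,0,-2.0,0,50],
    [0,0,-3.0,0,50],
    [0,0,-3.0,0,50]
  ]
}}

```text
clock: 4.2
position: [0.4752, 0.2272, 0.1562]
ee_rot: [-0.0, 0.975, 0.223, 0.004]
contact_force: [-0.1, 0.3, -1.4]
width: 0.0599
gripper_force: 54.6
```

```bash
python3 go.py .5439 -.2458 .155 ; python3 cap.py s2 .471 .225 .15; python3 - <<'E'
from h import *
# sleeve in hand: bottom/top heights from scene depth
W=world(load("scene_s2.npz")); 
m=(np.hypot(W[...,0]-.474,W[...,1]-.227)<.045)&(W[...,2]>.08)&(W[...,2]<.2); p=W[m]
for z in np.arange(.09,.2,.008):
    q=p[(p[:,2]>z)&(p[:,2]<=z+.008)]
    if len(q)>3: print(z.round(3),len(q),q.min(0).round(3),q.max(0).round(3))
E
```

```text
t 4.2 p [0.4752 0.2272 0.1562] closing yaw -64.22 tilt 0.45 q1,q6 [18. 82.] w 0.0599 F [-0.1  0.3 -1.4] g 54.6
units [-3.597 11.394  0.015] mm 478.0
top crop origin 223 179 x4
scene crop origin 249 148 x4
0.114 9 [0.447 0.22  0.118] [0.49  0.252 0.122]
0.122 41 [0.445 0.218 0.122] [0.489 0.255 0.13 ]
0.13 50 [0.444 0.223 0.13 ] [0.49  0.254 0.138]
0.138 47 [0.445 0.22  0.138] [0.49  0.257 0.146]
0.146 35 [0.445 0.203 0.147] [0.49  0.253 0.154]
0.154 33 [0.443 0.199 0.154] [0.485 0.263 0.162]
0.162 59 [0.44  0.199 0.162] [0.498 0.266 0.17 ]
0.17 81 [0.44  0.198 0.17 ] [0.5   0.268 0.178]
0.178 74 [0.44  0.195 0.178] [0.502 0.268 0.185]
0.186 17 [0.447 0.252 0.186] [0.467 0.268 0.194]
```

View pics/s2.png

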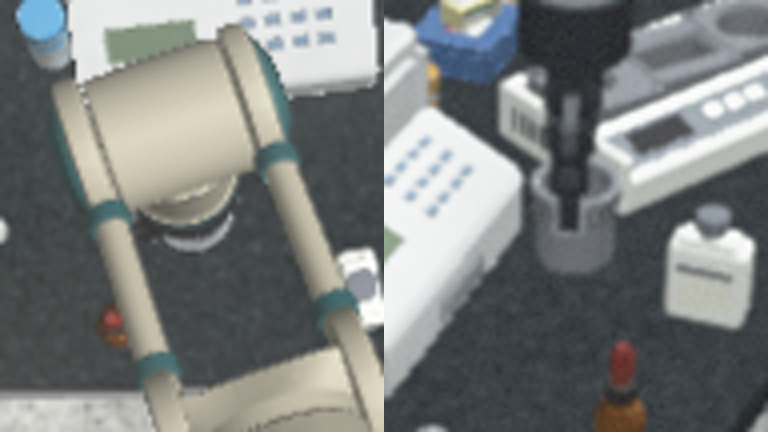

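The sleeve hangs upright in the grip, scene crop (575,215), with its bottom at about z .122. Carrying it to the wide bore.

{"op": "play_rows", "data": {
  "motion": [
    [-0.2,0.7,0,0,50],
    [-0.6,2.0,0,0,50],
    [-1.0,3.4,0,0,50],
    [-1.4,4.7,0,0,50],
    [-1.8,6.0,0,0,50]
  ]
}}

```text
clock: 4.92
position: [0.5112, -0.0225, 0.1507]
ee_rot: [-0.001, 0.975, 0.223, -0.002]
contact_force: [0.3, -0.4, -1.1]
width: 0.0597
gripper_force: 54.7
```

{"op": "play_rows", "data": {
  "motion": [
    [-0.5,1.5,0,0,50],
    [-0.9,2.9,0,0,50],
    [-1.3,4.2,0,0,50],
    [-1.72,5.4,0,0,50],
    [-1.72,5.4,0,0,50]
  ]
}}

```text
clock: 5.55
position: [0.5439, -0.249, 0.1501]
ee_rot: [-0.0, 0.975, 0.221, -0.001]
contact_force: [0.1, 0.5, -2.5]
width: 0.0595
gripper_force: 54.8
```

{"op": "play_rows", "data": {
  "motion": [
    [0,0,0,0,50],
    [0,0,0,0,50]
  ]
}}

```text
clock: 5.8
position: [0.5438, -0.2439, 0.1517]
ee_rot: [-0.001, 0.975, 0.224, -0.001]
contact_force: [-1.2, 0.3, -1.6]
width: 0.0598
gripper_force: 54.8
```

```bash
python3 go.py .5467 -.2445 .069 ; python3 cap.py s3 .5439 -.2458 .1
```

```text
t 5.8 p [ 0.5438 -0.2439  0.1517] closing yaw -64.16 tilt 0.13 q1,q6 [-31.  33.] w 0.0598 F [-1.2  0.3 -1.6] g 54.8
units [0.061 0.049 2.068] mm 83.0
top crop origin 371 155 x4
scene crop origin 292 91 x4
```

View pics/s3.png

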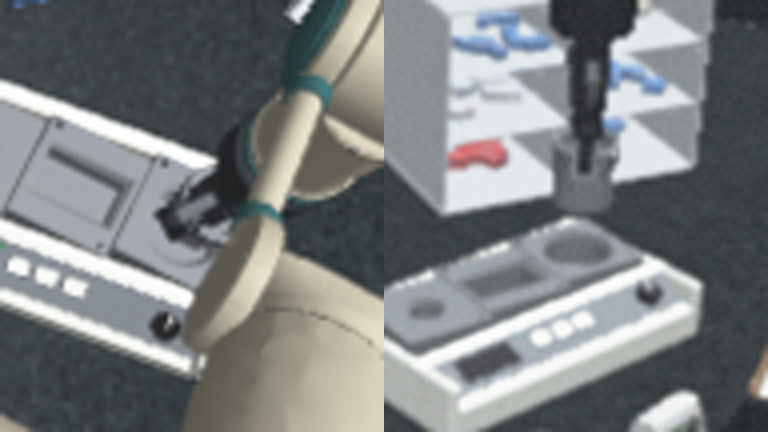

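The sleeve hangs over the wide bore, with the bore at scene crop (578,250). Lowering in stages.

{"op": "play_rows", "data": {
  "motion": [
    [0.06,0.05,0.4,0,50],
    [0.06,0.05,0.8,0,50],
    [0.06,0.05,1.1,0,50],
    [0.06,0.05,1.3,0,50],
    [0.06,0.05,1.3,0,50]
  ]
}}

```text
clock: 6.52
position: [0.5471, -0.2461, 0.0996]
ee_rot: [-0.001, 0.975, 0.223, -0.001]
contact_force: [-0.1, 0.0, -1.4]
width: 0.0595
gripper_force: 54.8
```

```bash
python3 go.py .5467 -.2445 .069
```

```text
t 6.53 p [ 0.5471 -0.2461  0.0996] closing yaw -64.24 tilt 0.1 q1,q6 [-31.  33.] w 0.0595 F [-0.1  0.  -1.4] g 54.8
units [ 0.01  -0.039  0.764] mm 31.0
```

{"op": "play_rows", "data": {
  "motion": [
    [0.01,-0.03,0.15,0,50],
    [0.01,-0.03,0.3,0,50],
    [0.01,-0.03,0.42,0,50],
    [0.01,-0.03,0.5,0,50],
    [0.01,-0.03,0.5,0,50]
  ]
}}

```text
clock: 7.15
position: [0.5472, -0.245, 0.0802]
ee_rot: [-0.0, 0.975, 0.223, -0.0]
contact_force: [-0.1, -0.5, -1.8]
width: 0.0597
gripper_force: 54.8
```

{"op": "play_rows", "data": {
  "motion": [
    [0,0,0.1,0,50],
    [0,0,0.18,0,50],
    [0,0,0.25,0,50],
    [0,0,0.25,0,50]
  ]
}}

```text
clock: 7.65
position: [0.5472, -0.2449, 0.0702]
ee_rot: [-0.0, 0.975, 0.223, -0.0]
contact_force: [0.0, -0.2, -1.6]
width: 0.0601
gripper_force: 54.8
```

{"op": "play_rows", "data": {
  "motion": [
    [0,0,0.03,0,50],
    [0,0,0.05,0,50],
    [0,0,0.05,0,50]
  ]
}}

```text
clock: 8.02
position: [0.5474, -0.2451, 0.0697]
ee_rot: [0.0, 0.975, 0.223, 0.0]
contact_force: [-2.5, 0.6, 4.5]
width: 0.0599
gripper_force: 55.5
```

{"op": "play_rows", "data": {
  "motion": [
    [0,0,0,0,62],
    [0,0,0,0,70],
    [0,0,0,0,78],
    [0,0,0,0,82]
  ]
}}

```text
clock: 8.52
position: [0.5474, -0.245, 0.0684]
ee_rot: [-0.0, 0.975, 0.223, -0.0]
contact_force: [1.1, 0.3, 0.2]
width: 0.0819
gripper_force: 0.0
```

{"op": "play_rows", "data": {
  "motion": [
    [0,0,-0.4,0,82],
    [0,0,-1.2,0,82],
    [0,0,-2.4,0,82],
    [0,0,-3.2,0,82],
    [0,0,-3.2,0,82]
  ]
}}

```text
clock: 9.15
position: [0.5492, -0.2461, 0.2008]
ee_rot: [0.003, 0.975, 0.223, 0.003]
contact_force: [-1.1, 0.5, 0.3]
width: 0.0825
gripper_force: 0.0
```

```bash
python3 go.py .3978 .2935 .18 -64.2
```

```text
t 9.15 p [ 0.5492 -0.2461  0.2008] closing yaw -64.23 tilt 0.47 q1,q6 [-31.  33.] w 0.0825 F [-1.1  0.5  0.3] g 0.0
units [  2.455 -13.797   0.435] mm 561.0
turn units -0.0026656246106526284
```

The sleeve touched the floor at the expected height. Moving on to the dropper bottle.

{"op": "play_rows", "data": {
  "motion": [
    [0.2,-1.1,0,0,60],
    [0.45,-2.5,0,0,60],
    [0.7,-3.9,0,0,60],
    [0.95,-5.3,0,0,60],
    [1.2,-6.7,0,0,60]
  ]
}}

```text
clock: 9.78
position: [0.4726, 0.0189, 0.1956]
ee_rot: [-0.0, 0.975, 0.223, -0.001]
contact_force: [0.7, 0.3, 0.2]
width: 0.0601
gripper_force: 0.0
```

{"op": "play_rows", "data": {
  "motion": [
    [0.25,-1.4,0,0,60],
    [0.5,-2.8,0,0,60],
    [0.75,-4.2,0,0,60],
    [1.0,-5.6,0,0,60],
    [1.22,-6.9,0.2,0,60]
  ]
}}

```text
clock: 10.4
position: [0.3971, 0.2887, 0.1882]
ee_rot: [0.0, 0.975, 0.223, 0.0]
contact_force: [-0.1, -0.3, -0.1]
width: 0.0599
gripper_force: 0.0
```

{"op": "play_rows", "data": {
  "motion": [
    [0.03,-0.2,0.2,0,60],
    [0.03,-0.2,0.2,0,60],
    [0.03,-0.2,0.2,0,60]
  ]
}}

```text
clock: 10.78
position: [0.3959, 0.2934, 0.1802]
ee_rot: [0.0, 0.975, 0.222, -0.0]
contact_force: [0.7, -0.5, 0.9]
width: 0.0597
gripper_force: 0.0
```

```bash
python3 go.py .3978 .2935 .044; python3 cap.py d1 .3978 .2935 .11;  python3 - <<'E'
from h import *
T=load("top_d1.npz");S=load("scene_d1.npz")
for d in (T,S):
    W=world(d)
    try: print("sleeve",circ(W,(.544,-.246),.045,.083,.11,.031))
    except Exception as e: print(e)
    m=(np.hypot(W[...,0]-.544,W[...,1]+.246)<.04)&(W[...,2]>.07); print(np.percentile(W[m][:,2],[50,90,98]).round(4))
    print("drop",circ(W,(.3978,.2935),.035,.02,.064,.0175))
E
```

```text
t 10.78 p [0.3959 0.2934 0.1802] closing yaw -64.3 tilt 0.07 q1,q6 [28. 93.] w 0.0597 F [ 0.7 -0.5  0.9] g 0.0
units [0.047 0.017 3.406] mm 136.0
top crop origin 202 204 x4
scene crop origin 260 180 x4
sleeve (array([ 0.5442, -0.2452]), 150, 0.0009)
[0.0902 0.0974 0.0991]
drop (array([0.3984, 0.2917]), 21, 0.0003)
sleeve (array([ 0.5444, -0.2431]), 125, 0.0027)
[0.086  0.0946 0.0969]
drop (array([0.3989, 0.2942]), 172, 0.0013)
```

View pics/d1.png

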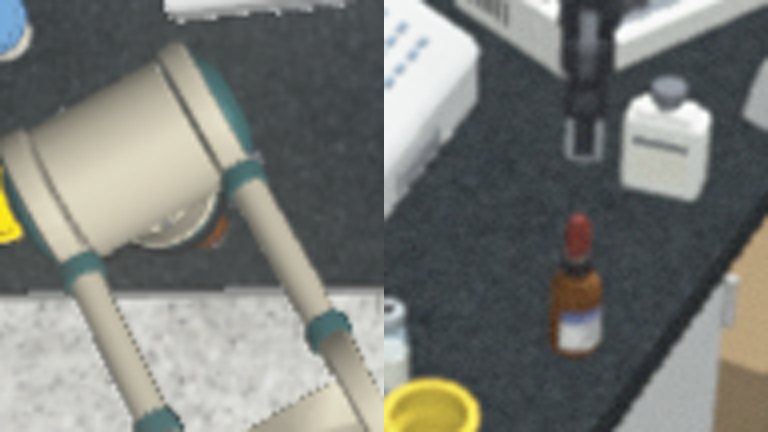

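The sleeve is seated: top at about .097, centre (.5443,-.2442). The bottle is under the gripper, scene crop (577,300), and upright. Descending.

{"op": "play_rows", "data": {
  "motion": [
    [0.05,0.02,0.7,0,60],
    [0.05,0.02,1.4,0,60],
    [0.05,0.02,2.1,0,60],
    [0.05,0.02,2.8,0,60],
    [0.05,0.02,3.38,0,60]
  ]
}}

```text
clock: 11.5
position: [0.3984, 0.2938, 0.0447]
ee_rot: [0.0, 0.975, 0.222, 0.0]
contact_force: [-0.0, 0.5, 0.4]
width: 0.0602
gripper_force: 0.0
```

{"op": "play_rows", "data": {
  "motion": [
    [0,0,0,0,60],
    [0,0,0,0,60]
  ]
}}

```text
clock: 11.75
position: [0.3988, 0.2947, 0.0462]
ee_rot: [-0.0, 0.975, 0.223, 0.001]
contact_force: [1.1, 0.2, 0.3]
width: 0.0601
gripper_force: 0.0
```

```bash
python3 go.py .3982 .293 .045
```

```text
t 11.75 p [0.3988 0.2947 0.0462] closing yaw -64.29 tilt 0.1 q1,q6 [28. 93.] w 0.0601 F [1.1 0.2 0.3] g 0.0
units [-0.033  0.032  0.029] mm 2.0
```

{"op": "play_rows", "data": {
  "motion": [
    [-0.03,0.03,0.03,0,50],
    [-0.03,0.03,0.03,0,40],
    [-0.03,0.03,0.03,0,30],
    [-0.03,0.03,0.03,0,25],
    [-0.03,0.03,0.03,0,25]
  ],
  "newtons": 35
}}

```text
clock: 12.38
position: [0.3978, 0.2933, 0.0449]
ee_rot: [0.0, 0.975, 0.223, 0.001]
contact_force: [0.7, -1.1, 5.3]
width: 0.0327
gripper_force: 34.6
```

{"op": "play_rows", "data": {
  "motion": [
    [0,0,0,0,25],
    [0,0,0,0,25]
  ]
}}

```text
clock: 12.62
position: [0.3978, 0.2933, 0.0449]
ee_rot: [0.0, 0.975, 0.223, 0.001]
contact_force: [0.8, -1.3, 5.9]
width: 0.0326
gripper_force: 34.6
```

{"op": "play_rows", "data": {
  "motion": [
    [0,0,-0.2,0,25],
    [0,0,-0.5,0,25],
    [0,0,-0.7,0,25],
    [0,0,-0.7,0,25]
  ]
}}

```text
clock: 13.12
position: [0.3978, 0.2936, 0.073]
ee_rot: [-0.0, 0.975, 0.223, 0.001]
contact_force: [0.9, -0.2, -0.6]
width: 0.0327
gripper_force: 34.9
```

```bash
python3 go.py .5443 -.2442 .2; python3 cap.py d2 .398 .293 .09;  python3 - <<'E'
from h import *
for n in ("top","scene"):
    W=world(load(n+"_d2.npz"))
    print("drop",circ(W,(.3978,.2935),.03,.035,.07,.0175))
E
```

```text
t 13.12 p [0.3978 0.2936 0.073 ] closing yaw -64.23 tilt 0.12 q1,q6 [28. 93.] w 0.0327 F [ 0.9 -0.2 -0.6] g 34.9
units [-2.541 13.7   -3.181] mm 572.0
top crop origin 202 205 x4
scene crop origin 260 186 x4Traceback (most recent call last):
  File "<stdin>", line 4, in <module>
  File "h.py", line 14, in circ
    h=cv2.convexHull(p.astype(np.float32))[:,0]
      ~~~~~~~~~~~~~~~~~~~~~~~~~~~~~~~~~~~~^^^^^
TypeError: 'NoneType' object is not subscriptable
```

View pics/d2.png

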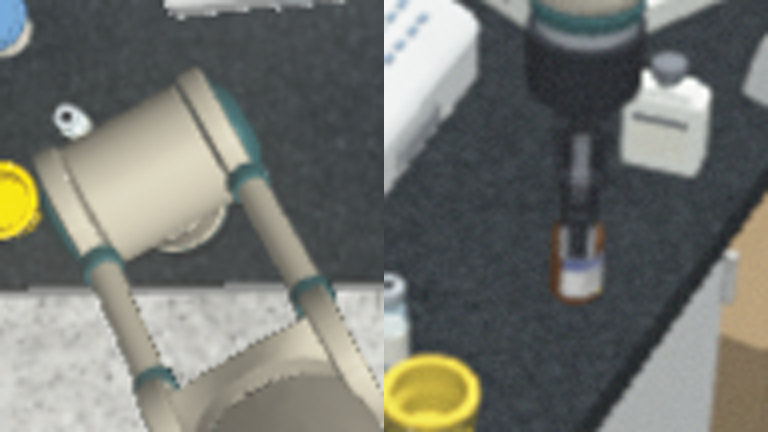

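The bottle is held upright, scene crop (578,260). Raising it and carrying it to the sleeve.

{"op": "play_rows", "data": {
  "motion": [
    [0,0,-0.5,0,25],
    [0,0,-1.2,0,25],
    [0,0,-2.0,0,25],
    [0,0,-2.6,0,25],
    [-0.1,0.5,-2.8,0,25]
  ]
}}

```text
clock: 13.85
position: [0.4029, 0.2744, 0.1853]
ee_rot: [-0.0, 0.975, 0.224, 0.001]
contact_force: [0.2, -0.9, -0.3]
width: 0.0329
gripper_force: 34.9
```

{"op": "play_rows", "data": {
  "motion": [
    [-0.2,1.1,0,0,25],
    [-0.45,2.4,0,0,25],
    [-0.7,3.7,0,0,25],
    [-0.95,5.0,0,0,25],
    [-1.2,6.3,0,0,25]
  ]
}}

```text
clock: 14.48
position: [0.4686, 0.0241, 0.1837]
ee_rot: [-0.0, 0.975, 0.223, -0.0]
contact_force: [0.5, 1.4, -0.1]
width: 0.0325
gripper_force: 34.9
```

{"op": "play_rows", "data": {
  "motion": [
    [-0.25,1.3,0,0,25],
    [-0.5,2.6,0,0,25],
    [-0.75,3.9,0,0,25],
    [-1.0,5.2,0,0,25],
    [-1.16,6.3,0,0,25]
  ]
}}

```text
clock: 15.1
position: [0.5364, -0.2234, 0.1834]
ee_rot: [-0.0, 0.975, 0.222, -0.0]
contact_force: [0.6, 0.9, 0.1]
width: 0.0329
gripper_force: 34.9
```

{"op": "play_rows", "data": {
  "motion": [
    [-0.04,0.4,0,0,25],
    [-0.08,0.6,0,0,25],
    [-0.08,0.6,0,0,25],
    [-0.08,0.6,0,0,25]
  ]
}}

```text
clock: 15.6
position: [0.5436, -0.243, 0.1842]
ee_rot: [-0.0, 0.975, 0.224, -0.0]
contact_force: [0.8, 0.5, -1.1]
width: 0.0323
gripper_force: 34.9
```

```bash
python3 go.py .5443 -.2442 .101; python3 cap.py d3 .5443 -.2442 .12;  python3 - <<'E'
from h import *
for n in ("top","scene"):
    W=world(load(n+"_d3.npz"))
    for c in ((.5443,-.2442),):
        for z0,z1,R in((.135,.18,.0175),(.083,.105,.031)):
            try: print(n,z0,circ(W,c,.04,z0,z1,R))
            except Exception as e: print(n,"none")
E
```

```text
t 15.6 p [ 0.5436 -0.243   0.1842] closing yaw -64.16 tilt 0.05 q1,q6 [-31.  33.] w 0.0323 F [ 0.8  0.5 -1.1] g 34.9
units [0.003 0.037 2.08 ] mm 83.0
top crop origin 373 154 x4
scene crop origin 292 86 x4
top 0.135 (array([ 0.5114, -0.2473]), 8, 0.0014)
top 0.083 (array([ 0.5439, -0.2449]), 112, 0.0008)
scene 0.135 (array([ 0.543 , -0.2387]), 104, 0.0008)
scene 0.083 (array([ 0.5437, -0.2425]), 123, 0.0029)
```

View pics/d3.png

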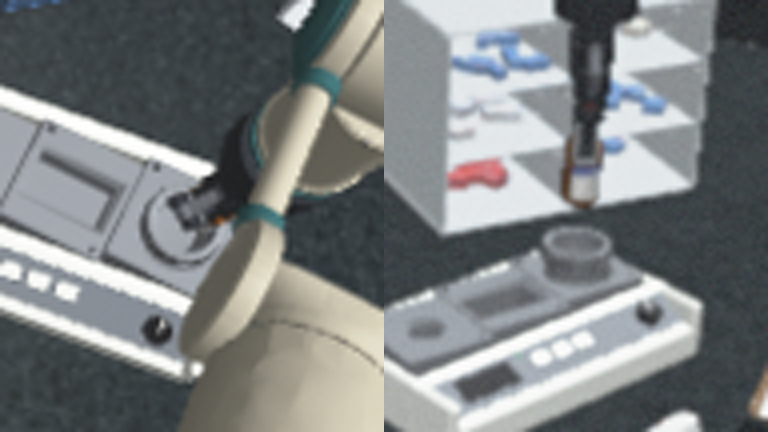

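The bottle is above the sleeve mouth, scene crop (582,180) over (578,250). Lowering.

{"op": "play_rows", "data": {
  "motion": [
    [0.0,0.04,0.4,0,25],
    [0.0,0.04,0.8,0,25],
    [0.0,0.04,1.1,0,25],
    [0.0,0.04,1.3,0,25],
    [0.0,0.04,1.3,0,25]
  ]
}}

```text
clock: 16.32
position: [0.5442, -0.2457, 0.1311]
ee_rot: [-0.001, 0.975, 0.223, -0.001]
contact_force: [0.5, -0.2, -1.0]
width: 0.0326
gripper_force: 34.9
```

{"op": "play_rows", "data": {
  "motion": [
    [0.0,0,0.1,0,25],
    [0.0,0,0.2,0,25],
    [0.0,0,0.3,0,25],
    [0.0,0,0.4,0,25],
    [0.0,0,0.4,0,25]
  ]
}}

```text
clock: 16.95
position: [0.5444, -0.2457, 0.1157]
ee_rot: [-0.0, 0.975, 0.223, -0.0]
contact_force: [-0.6, -1.8, -1.3]
width: 0.0325
gripper_force: 34.9
```

```bash
python3 go.py .5443 -.2442 .101
```

```text
t 16.95 p [ 0.5444 -0.2457  0.1157] closing yaw -64.23 tilt 0.04 q1,q6 [-31.  33.] w 0.0325 F [-0.6 -1.8 -1.3] g 34.9
units [ 0.014 -0.036  0.368] mm 15.0
```

{"op": "play_rows", "data": {
  "motion": [
    [0.01,-0.03,0.1,0,25],
    [0.01,-0.03,0.2,0,25],
    [0.01,-0.03,0.28,0,25],
    [0.01,-0.03,0.34,0,25],
    [0.01,-0.03,0.34,0,25]
  ]
}}

```text
clock: 17.58
position: [0.5444, -0.2446, 0.1023]
ee_rot: [-0.0, 0.975, 0.223, -0.0]
contact_force: [-0.1, -0.1, 0.2]
width: 0.0324
gripper_force: 35.0
```

{"op": "play_rows", "data": {
  "motion": [
    [0,0,0.03,0,25],
    [0,0,0.06,0,25],
    [0,0,0.06,0,25]
  ]
}}

```text
clock: 17.95
position: [0.5449, -0.2447, 0.1009]
ee_rot: [0.0, 0.975, 0.223, 0.0]
contact_force: [-0.6, 0.9, 4.5]
width: 0.0328
gripper_force: 35.4
```

Floor contact at z .101, as expected. Releasing, retreating, and heading for the reagent bottle.

{"op": "play_rows", "data": {
  "motion": [
    [0,0,0,0,38],
    [0,0,0,0,46],
    [0,0,0,0,56],
    [0,0,0,0,60]
  ]
}}

```text
clock: 18.45
position: [0.5444, -0.2446, 0.0999]
ee_rot: [-0.0, 0.975, 0.223, -0.0]
contact_force: [0.1, 0.2, 0.4]
width: 0.06
gripper_force: 0.0
```

{"op": "play_rows", "data": {
  "motion": [
    [0,0,-0.4,0,60],
    [0,0,-1.2,0,60],
    [0,0,-2.2,0,60],
    [0,0,-2.8,0,60],
    [0,0,-2.8,0,60]
  ]
}}

```text
clock: 19.08
position: [0.5459, -0.2454, 0.2154]
ee_rot: [0.002, 0.975, 0.223, 0.002]
contact_force: [0.1, -0.1, -1.4]
width: 0.0602
gripper_force: 0.0
```

```bash
python3 go.py .422 .0967 .15 99.4; python3 cap.py r0 .5443 -.2442 .12;  python3 - <<'E'
from h import *
for n in ("top","scene"):
    W=world(load(n+"_r0.npz"))
    for z0,z1,R in((.14,.175,.008),(.105,.121,.0175),(.083,.1,.031)):
            try: print(n,z0,circ(W,(.5443,-.2442),.04,z0,z1,R))
            except Exception as e: print(n,"none")
    m=(np.hypot(W[...,0]-.422,W[...,1]-.0967)<.05)&(W[...,2]>.03)&(W[...,2]<.072)
    print(n,"reag",cv2.minAreaRect(W[m][:,:2].astype(np.float32)*1000),m.sum())
    m=(np.hypot(W[...,0]-.422,W[...,1]-.0967)<.05)&(W[...,2]>.08)&(W[...,2]<.1)
    print(circ(W,(.422,.097),.03,.08,.1,.013))
E
```

```text
t 19.07 p [ 0.5459 -0.2454  0.2154] closing yaw -64.22 tilt 0.37 q1,q6 [-31.  33.] w 0.0602 F [ 0.1 -0.1 -1.4] g 0.0
units [ 0.925 -9.057  1.588] mm 370.0
turn units 1.6375994830633687
top crop origin 373 154 x4
scene crop origin 292 86 x4
top none
top 0.105 (array([ 0.5463, -0.2453]), 42, 0.0009)
top 0.083 (array([ 0.5441, -0.245 ]), 138, 0.0007)
top reag ((422.0843200683594, 94.81787109375), (62.17975616455078, 32.76352310180664), 8.9520263671875) 120
(array([0.4216, 0.095 ]), 59, 0.0003)
scene 0.14 (array([ 0.5442, -0.2406]), 35, 0.0021)
scene 0.105 (array([ 0.5448, -0.2412]), 45, 0.001)
scene 0.083 (array([ 0.5445, -0.2427]), 114, 0.0011)
scene reag ((421.37396240234375, 100.79782104492188), (60.921260833740234, 31.175310134887695), 8.034700393676758) 277
(array([0.4218, 0.0966]), 61, 0.0011)
```

{"op": "play_rows", "data": {
  "motion": [
    [0.1,-1.0,0,0.3,60],
    [0.25,-2.4,0.2,0.6,60],
    [0.4,-3.8,0.4,1.0,60],
    [0.55,-5.2,0.6,1.3,60],
    [0.7,-6.6,0.8,1.64,60]
  ]
}}

```text
clock: 19.8
position: [0.4531, 0.007, 0.1784]
ee_rot: [-0.0, 0.997, 0.08, -0.001]
contact_force: [0.6, 0.8, -0.3]
width: 0.0601
gripper_force: 0.0
```

```bash
python3 go.py .4217 .0963 .14 99.2
```

```text
t 19.8 p [0.4531 0.007  0.1784] closing yaw -80.78 tilt 0.16 q1,q6 [-8. 73.] w 0.0601 F [ 0.6  0.8 -0.3] g 0.0
units [-0.414 -2.329  0.964] mm 102.0
turn units 0.0019431072577560827
```

{"op": "play_rows", "data": {
  "motion": [
    [-0.2,-1.1,0.3,0,60],
    [-0.4,-2.1,0.6,0,60],
    [-0.4,-2.28,0.96,0,60],
    [-0.4,-2.28,0.96,0,60],
    [-0.4,-2.28,0.96,0,60]
  ]
}}

```text
clock: 20.42
position: [0.4243, 0.0923, 0.1414]
ee_rot: [0.0, 0.997, 0.082, -0.0]
contact_force: [-0.7, -0.7, 0.6]
width: 0.06
gripper_force: 0.0
```

```bash
python3 go.py .4217 .0963 .036 99.2; python3 cap.py r1 .422 .097 .08
```

```text
t 20.43 p [0.4243 0.0923 0.1414] closing yaw -80.64 tilt 0.05 q1,q6 [ 3. 84.] w 0.06 F [-0.7 -0.7  0.6] g 0.0
units [-0.047 -0.111  2.636] mm 106.0
turn units 0.015625037161976253
top crop origin 264 196 x4
scene crop origin 283 151 x4
```

View pics/r1.png

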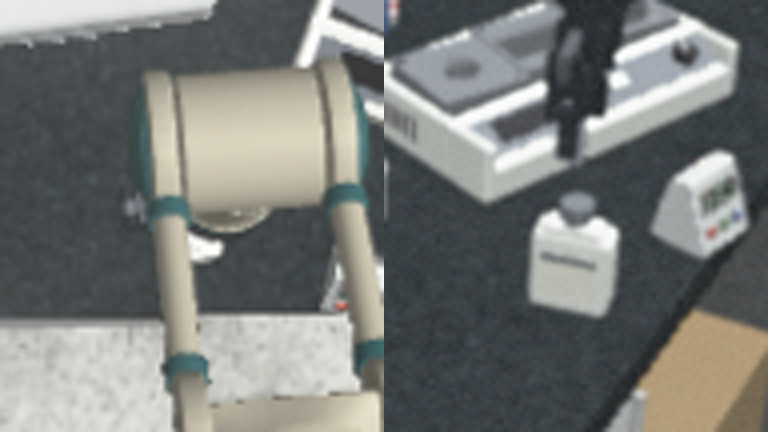

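The reagent bottle, scene crop (575,260), is upright below the gripper. Descending and gripping across its 32 mm side.

{"op": "play_rows", "data": {
  "motion": [
    [-0.05,-0.1,0.3,0,60],
    [-0.05,-0.1,1.0,0,60],
    [-0.05,-0.1,1.7,0,60],
    [-0.05,-0.1,2.4,0,60],
    [-0.05,-0.1,2.62,0,60]
  ]
}}

```text
clock: 21.15
position: [0.4201, 0.096, 0.0352]
ee_rot: [-0.0, 0.997, 0.081, -0.002]
contact_force: [-0.6, 0.4, -0.4]
width: 0.0604
gripper_force: 0.0
```

{"op": "play_rows", "data": {
  "motion": [
    [0,0,0,0,60],
    [0,0,0,0,60]
  ]
}}

```text
clock: 21.4
position: [0.4225, 0.0963, 0.0376]
ee_rot: [0.0, 0.997, 0.082, 0.001]
contact_force: [-0.4, 0.4, 0.5]
width: 0.0602
gripper_force: 0.0
```

```bash
python3 go.py .4217 .0963 .036 99.2
```

```text
t 21.4 p [0.4225 0.0963 0.0376] closing yaw -80.64 tilt 0.11 q1,q6 [ 4. 84.] w 0.0602 F [-0.4  0.4  0.5] g 0.0
units [-0.021 -0.003  0.041] mm 2.0
turn units 0.0164925483449224
```

{"op": "play_rows", "data": {
  "motion": [
    [-0.02,0,0.04,0,48],
    [-0.02,0,0.04,0,38],
    [-0.02,0,0.04,0,28],
    [-0.02,0,0.04,0,22],
    [-0.02,0,0.04,0,22]
  ],
  "newtons": 45
}}

```text
clock: 22.02
position: [0.4211, 0.0961, 0.0357]
ee_rot: [0.0, 0.997, 0.082, 0.0]
contact_force: [-1.6, -0.0, 5.6]
width: 0.0316
gripper_force: 44.8
```

{"op": "play_rows", "data": {
  "motion": [
    [0,0,0,0,22],
    [0,0,0,0,22]
  ]
}}

```text
clock: 22.28
position: [0.4211, 0.0961, 0.0357]
ee_rot: [0.0, 0.997, 0.082, 0.0]
contact_force: [-1.2, -1.0, 5.3]
width: 0.0314
gripper_force: 44.8
```

{"op": "play_rows", "data": {
  "motion": [
    [0,0,-0.3,0,22],
    [0,0,-1.0,0,22],
    [0,0,-1.9,0,22],
    [0,0,-2.6,0,22],
    [0,0,-2.6,0,22]
  ]
}}

```text
clock: 22.9
position: [0.4225, 0.0963, 0.1414]
ee_rot: [0.0, 0.997, 0.082, 0.003]
contact_force: [-0.7, -0.4, -0.8]
width: 0.0312
gripper_force: 44.9
```

```bash
python3 go.py .5778 -.1614 .14 -21.9;python3 cap.py r2 .422 .097 .14;python3 - <<'E'
from h import *
for n in ("top","scene"):
    W=world(load(n+"_r2.npz"))
    m=(np.hypot(W[...,0]-.422,W[...,1]-.0967)<.05)&(W[...,2]>.105)&(W[...,2]<.13)
    print(n,"reag",cv2.minAreaRect(W[m][:,:2].astype(np.float32)*1000),m.sum())
    m=(np.hypot(W[...,0]-.422,W[...,1]-.0967)<.05)&(W[...,2]>.07); print(W[m][:,2].min())
E
```

```text
t 22.9 p [0.4225 0.0963 0.1414] closing yaw -80.63 tilt 0.32 q1,q6 [ 4. 84.] w 0.0312 F [-0.7 -0.4 -0.8] g 44.9
units [2.78  6.989 0.055] mm 301.0
turn units -5.872813156232899
top crop origin 265 194 x4
scene crop origin 284 134 x4
top reag ((393.0767822265625, 95.91007232666016), (2.5283851623535156, 22.26505470275879), 1.1748484373092651) 5
0.11045642836824592
scene reag ((417.62896728515625, 109.16014099121094), (64.41670227050781, 22.598297119140625), 26.108776092529297) 138
0.10409747704718929
```

{"op": "play_rows", "data": {
  "motion": [
    [0.2,0.6,0,-0.6,22],
    [0.6,1.6,0,-1.4,22],
    [1.0,2.6,0,-2.2,22],
    [1.5,3.7,0,-3.1,22],
    [1.9,4.8,0,-4.0,22]
  ]
}}

```text
clock: 23.62
position: [0.5269, -0.0819, 0.1373]
ee_rot: [-0.001, 0.908, 0.42, -0.001]
contact_force: [0.2, 0.3, -0.5]
width: 0.0317
gripper_force: 44.9
```

```bash
python3 go.py .5778 -.1614 .14 -21.9
```

```text
t 23.62 p [ 0.5269 -0.0819  0.1373] closing yaw -40.34 tilt 0.19 q1,q6 [-16.  24.] w 0.0317 F [ 0.2  0.3 -0.5] g 44.9
units [-0.691  2.257 -0.073] mm 94.0
turn units -1.8438945529088968
```

{"op": "play_rows", "data": {
  "motion": [
    [-0.25,0.8,0,-0.8,22],
    [-0.5,1.6,0,-1.5,22],
    [-0.69,2.24,0,-1.85,22],
    [-0.69,2.24,0,-1.85,22],
    [-0.69,2.24,0,-1.85,22]
  ]
}}

```text
clock: 24.25
position: [0.5757, -0.1592, 0.1377]
ee_rot: [-0.002, 0.83, 0.558, -0.001]
contact_force: [-0.7, 0.0, -1.3]
width: 0.0315
gripper_force: 45.0
```

```bash
python3 go.py .5778 -.1614 .0717 -21.9;python3 cap.py r3 .5778 -.1614 .1
```

```text
t 24.25 p [ 0.5757 -0.1592  0.1377] closing yaw -22.17 tilt 0.24 q1,q6 [-22.   0.] w 0.0315 F [-0.7  0.  -1.3] g 45.0
units [-0.031  0.075  1.649] mm 66.0
turn units -0.027031535831447684
top crop origin 344 145 x4
scene crop origin 274 98 x4
```

View pics/r3.png

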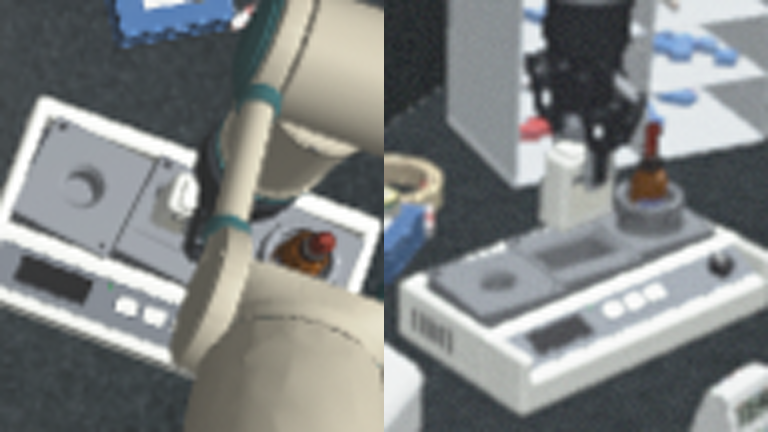

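The dropper stands upright in the sleeve, scene crop (650,175). The reagent bottle hangs over the oblong pocket at (580,255). Lowering.

{"op": "play_rows", "data": {
  "motion": [
    [-0.03,0.07,0.2,0,22],
    [-0.03,0.07,0.4,0,22],
    [-0.03,0.07,0.6,0,22],
    [-0.03,0.07,0.75,0,22],
    [-0.03,0.07,0.75,0,22]
  ]
}}

```text
clock: 24.98
position: [0.5789, -0.1622, 0.1086]
ee_rot: [-0.001, 0.83, 0.558, -0.0]
contact_force: [-0.6, 0.3, -0.6]
width: 0.0317
gripper_force: 45.0
```

```bash
python3 go.py .5778 -.1614 .0717 -21.9
```

```text
t 24.98 p [ 0.5789 -0.1622  0.1086] closing yaw -22.13 tilt 0.08 q1,q6 [-22.  -0.] w 0.0317 F [-0.6  0.3 -0.6] g 45.0
units [ 0.007 -0.031  0.921] mm 37.0
turn units -0.022813630984872192
```

{"op": "play_rows", "data": {
  "motion": [
    [0.01,-0.03,0.15,0,22],
    [0.01,-0.03,0.3,0,22],
    [0.01,-0.03,0.4,0,22],
    [0.01,-0.03,0.5,0,22],
    [0.01,-0.03,0.5,0,22]
  ]
}}

```text
clock: 25.6
position: [0.5784, -0.1674, 0.0962]
ee_rot: [0.006, 0.829, 0.559, -0.002]
contact_force: [-12.4, -10.9, 31.7]
width: 0.0316
gripper_force: 53.2
```

Contact came early (31 N, bottom only 8 mm in), pushing the tool towards the wide bore. Backing up to remeasure.

{"op": "play_rows", "data": {
  "motion": [
    [0,0,-0.3,0,22],
    [0,0,-0.7,0,22],
    [0,0,-0.9,0,22],
    [0,0,-0.9,0,22]
  ]
}}

```text
clock: 26.1
position: [0.5788, -0.1613, 0.1256]
ee_rot: [0.0, 0.83, 0.558, 0.0]
contact_force: [-0.3, -0.1, -1.3]
width: 0.0313
gripper_force: 48.9
```

```bash
python3 go.py .5778 -.1614 .0717 -21.9;python3 cap.py r4 .5778 -.1614 .1;python3 - <<'E'
from h import *
a=np.deg2rad(68.1);e=np.array([np.cos(a),np.sin(a)]);f=np.array([-e[1],e[0]]);c0=np.array([.5778,-.1614])
for n in ("top","scene"):
    W=world(load(n+"_r4.npz")); X=(W[...,:2]-c0)@e; Y=(W[...,:2]-c0)@f
    # bottle in hand, points by height band
    for z in np.arange(.078,.18,.008):
        m=(W[...,2]>z)&(W[...,2]<z+.008)&(abs(X)<.05)&(abs(Y)<.04)
        im=load(n+"_r4.npz")["img"].astype(int).min(-1); m&=im>130
        if m.sum()>3: print(n,z.round(3),m.sum(),"X",X[m].min().round(3),X[m].max().round(3),"Y",Y[m].min().round(3),Y[m].max().round(3))
E
```

```text
t 26.1 p [ 0.5788 -0.1613  0.1256] closing yaw -22.1 tilt 0.05 q1,q6 [-22.  -0.] w 0.0313 F [-0.3 -0.1 -1.3] g 48.9
units [-0.012 -0.024  1.348] mm 54.0
turn units -0.0202464876082729
top crop origin 344 145 x4
scene crop origin 274 98 x4
top 0.094 5 X 0.008 0.035 Y -0.015 0.016
top 0.102 10 X 0.016 0.038 Y -0.009 0.017
top 0.15 5 X 0.014 0.027 Y 0.002 0.016
top 0.158 40 X 0.013 0.031 Y -0.014 0.015
top 0.166 10 X 0.016 0.026 Y -0.009 0.011
scene 0.086 4 X -0.014 -0.005 Y 0.013 0.016
scene 0.094 23 X -0.017 0.042 Y -0.009 0.017
scene 0.102 42 X -0.025 0.041 Y -0.011 0.019
scene 0.11 33 X -0.019 0.039 Y -0.013 0.021
scene 0.118 33 X -0.021 0.037 Y -0.011 0.02
scene 0.126 32 X -0.006 0.039 Y -0.011 0.024
scene 0.134 17 X -0.025 0.035 Y -0.012 0.018
scene 0.142 31 X -0.028 0.038 Y -0.018 0.021
scene 0.15 24 X 0.01 0.034 Y -0.028 0.019
scene 0.158 34 X 0.004 0.036 Y -0.024 0.016
scene 0.166 17 X 0.004 0.023 Y -0.026 0.012
```

View pics/r4.png

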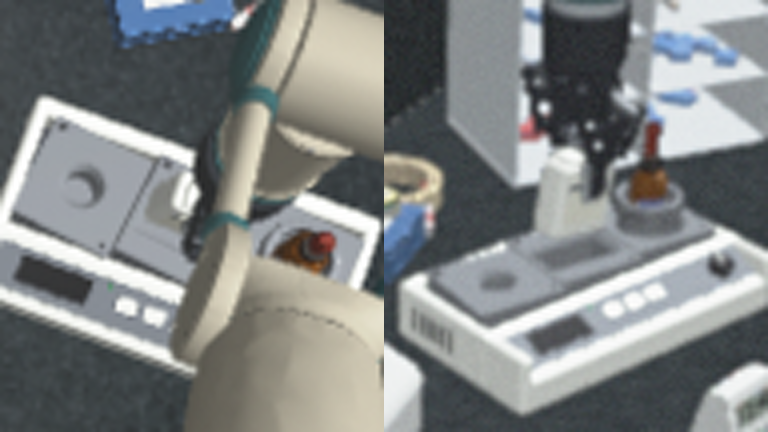

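```bash
python3 - <<'E'
from h import *
a=np.deg2rad(68.1);e=np.array([np.cos(a),np.sin(a)]);f=np.array([-e[1],e[0]])
for tag,tcp in (("r3",(.5757,-.1592,.1377)),("r4",(.5788,-.1613,.1256))):
  for n in ("top","scene"):
    d=load(f"{n}_{tag}.npz");W=world(d); P=W[...,:2]-np.array(tcp[:2]); X=P@e;Y=P@f; Z=W[...,2]-tcp[2]+.0357
    im=d["img"].astype(int).min(-1)
    for z in (4,14,24,34,44,54,64):
        m=(Z>z/1000-.005)&(Z<z/1000+.005)&(abs(X)<.055)&(abs(Y)<.04)&(im>110)
        if m.sum()>5: print(tag,n,z,m.sum(),"X95 %.4f"%np.percentile(X[m],97),"X3 %.4f"%np.percentile(X[m],3),"Y max %.4f"%np.percentile(Y[m],97),"min %.4f"%np.percentile(Y[m],3))
# reference: bottle standing on table at start, its own frame
for n in ("top","scene"):
    d=load(f"{n}_r1.npz" if 0 else f"{n}0.npz");W=world(d); b=np.deg2rad(9.4); e2=np.array([np.cos(b),np.sin(b)]);f2=np.array([-e2[1],e2[0]])
    P=W[...,:2]-np.array([.4217,.0963]);X=P@e2;Y=P@f2;Z=W[...,2]
    for z in (14,34,54,64):
        m=(Z>z/1000-.005)&(Z<z/1000+.005)&(abs(X)<.055)&(abs(Y)<.04)
        if m.sum()>5: print("ref",n,z,m.sum(),"X",np.percentile(X[m],[3,97]).round(4),"Y",np.percentile(Y[m],[3,97]).round(4))
# pocket outline in views
E
```

```text
r3 top 14 10 X95 0.0330 X3 0.0094 Y max 0.0169 min -0.0023
r3 top 24 8 X95 0.0324 X3 0.0124 Y max 0.0169 min 0.0071
r3 top 34 11 X95 0.0325 X3 0.0094 Y max 0.0210 min 0.0003
r3 top 44 12 X95 0.0329 X3 0.0128 Y max 0.0206 min -0.0083
r3 top 54 9 X95 0.0324 X3 0.0167 Y max 0.0168 min -0.0068
r3 top 64 38 X95 0.0319 X3 0.0135 Y max 0.0165 min -0.0133
r3 scene 4 29 X95 0.0332 X3 -0.0213 Y max 0.0177 min -0.0129
r3 scene 14 44 X95 0.0356 X3 -0.0245 Y max 0.0194 min -0.0050
r3 scene 24 48 X95 0.0365 X3 -0.0214 Y max 0.0185 min -0.0090
r3 scene 34 39 X95 0.0345 X3 -0.0190 Y max 0.0212 min -0.0116
r3 scene 44 34 X95 0.0350 X3 -0.0220 Y max 0.0248 min -0.0149
r3 scene 54 38 X95 0.0341 X3 -0.0241 Y max 0.0214 min -0.0105
r3 scene 64 46 X95 0.0332 X3 -0.0103 Y max 0.0228 min -0.0241
r4 top 14 12 X95 0.0377 X3 0.0098 Y max 0.0176 min -0.0122
r4 top 24 13 X95 0.0371 X3 0.0114 Y max 0.0184 min 0.0006
r4 top 34 18 X95 0.0359 X3 0.0100 Y max 0.0210 min -0.0094
r4 top 44 12 X95 0.0342 X3 0.0179 Y max 0.0171 min -0.0050
r4 top 54 11 X95 0.0323 X3 0.0159 Y max 0.0181 min -0.0103
r4 top 64 19 X95 0.0326 X3 0.0133 Y max 0.0164 min -0.0090
r4 scene 4 19 X95 0.0370 X3 -0.0173 Y max 0.0173 min -0.0022
r4 scene 14 45 X95 0.0400 X3 -0.0181 Y max 0.0193 min -0.0066
r4 scene 24 45 X95 0.0382 X3 -0.0194 Y max 0.0197 min -0.0113
r4 scene 34 39 X95 0.0365 X3 -0.0218 Y max 0.0227 min -0.0099
r4 scene 44 38 X95 0.0364 X3 -0.0203 Y max 0.0217 min -0.0103
r4 scene 54 36 X95 0.0362 X3 -0.0166 Y max 0.0225 min -0.0118
r4 scene 64 35 X95 0.0334 X3 0.0091 Y max 0.0204 min -0.0167
ref top 34 6 X [-0.0283  0.0276] Y [0.0031 0.0149]
ref top 54 12 X [-0.0308  0.0158] Y [-0.0096  0.0149]
ref top 64 79 X [-0.029  0.03 ] Y [-0.0171  0.0141]
ref scene 14 49 X [-0.0292  0.0273] Y [0.0085 0.0178]
ref scene 34 52 X [-0.0294  0.0256] Y [-0.0023  0.0183]
ref scene 54 53 X [-0.0295  0.0259] Y [0.0045 0.0171]
ref scene 64 85 X [-0.0288  0.0296] Y [-0.0087  0.0174]
```

In r3 the bottle sat about 2.5 mm towards +e, and the contact tilted it about 0.11 rad in the pads. I'll level it by pressing its base on the flat top of the narrow block, spanning the small bore and still gripped, then retry with a shift.

{"op": "play_rows", "data": {
  "motion": [
    [0.5,0,-0.1,0,22],
    [1.1,0,-0.1,0,22],
    [1.7,0,-0.1,0,22],
    [2.22,0,-0.1,0,22],
    [2.22,0,0,0,22]
  ]
}}

```text
clock: 26.82
position: [0.6126, -0.0773, 0.1253]
ee_rot: [0.0, 0.829, 0.559, 0.0]
contact_force: [-0.8, -0.4, -1.1]
width: 0.0313
gripper_force: 48.8
```

{"op": "play_rows", "data": {
  "motion": [
    [0,0,0.15,0,22],
    [0,0,0.3,0,22],
    [0,0,0.4,0,22],
    [0,0,0.48,0,22],
    [0,0,0.48,0,22]
  ],
  "newtons": 25
}}

```text
clock: 27.45
position: [0.6116, -0.0795, 0.1058]
ee_rot: [-0.0, 0.83, 0.558, -0.0]
contact_force: [-0.6, 0.2, -0.3]
width: 0.0317
gripper_force: 48.8
```

```bash
python3 go.py .6117 -.077 .1037 -21.9
```

```text
t 27.45 p [ 0.6116 -0.0795  0.1058] closing yaw -22.16 tilt 0.03 q1,q6 [-14.   8.] w 0.0317 F [-0.6  0.2 -0.3] g 48.8
units [ 0.059 -0.021  0.053] mm 3.0
turn units -0.025500810266500196
```

{"op": "play_rows", "data": {
  "motion": [
    [0,0,0.05,0,22],
    [0,0,0.1,0,22],
    [0,0,0.15,0,22],
    [0,0,0.15,0,22]
  ],
  "newtons": 25
}}

```text
clock: 27.95
position: [0.6123, -0.0792, 0.1046]
ee_rot: [0.001, 0.83, 0.558, 0.001]
contact_force: [-6.1, 3.0, 19.9]
width: 0.0314
gripper_force: 51.7
```

{"op": "play_rows", "data": {
  "motion": [
    [0,0,0.03,0,22],
    [0,0,0.06,0,22],
    [0,0,0.1,0,22],
    [0,0,0.1,0,22]
  ],
  "newtons": 25
}}

```text
clock: 28.45
position: [0.6133, -0.0771, 0.1031]
ee_rot: [0.001, 0.83, 0.558, 0.003]
contact_force: [-6.0, 8.3, 31.4]
width: 0.0318
gripper_force: 53.7
```

```bash
cat > tilt.py <<'E'
import sys
from rig import manip
from h import *
a=np.deg2rad(68.1);e=np.array([np.cos(a),np.sin(a)]);f=np.array([-e[1],e[0]])
s=manip.get_state();tcp=s["position"]; print("tcp",tcp.round(4),"F",s["contact_force"].round(1),"g",s["gripper_force"])
for n in ("top","scene"):
    d=manip.get_image(n);W=world(d); P=W[...,:2]-tcp[:2]; X=P@e;Y=P@f; Z=W[...,2]-tcp[2]+.0357
    im=d["img"].astype(int).min(-1); r=[]
    for z in (9,14,19,24,29,34,39,44,49,54,59):
        m=(Z>z/1000-.005)&(Z<z/1000+.005)&(abs(X)<.055)&(abs(Y)<.03)&(im>110)
        if m.sum()>5: r.append((z,1000*np.percentile(X[m],97)))
    r=np.array(r); k=np.polyfit(r[:,0],r[:,1],1); print(n,"edge slope",k.round(3),"mean",r[:,1].mean().round(1),r[:,1].round(1))
E
python3 tilt.py
```

```text
tcp [ 0.6133 -0.0771  0.1031] F [-6.   8.3 31.4] g 53.74401569366455
top edge slope [-0.122 38.513] mean 34.3 [40.4 35.5 34.8 34.7 33.8 33.7 33.1 32.6 32.6 31.6]
scene edge slope [-0.101 39.504] mean 36.1 [39.1 38.8 36.7 36.7 36.7 36.4 34.6 34.2 35.6 34.5 33.6]
```

{"op": "play_rows", "data": {
  "motion": [
    [0,0,0.03,0,28],
    [0,0,0.06,0,28],
    [0,0,0.09,0,28],
    [0,0,0.12,0,28],
    [0,0,0.12,0,28]
  ],
  "newtons": 20
}}

```text
clock: 29.18
position: [0.6156, -0.076, 0.1006]
ee_rot: [0.002, 0.83, 0.558, 0.006]
contact_force: [-4.9, 11.8, 39.4]
width: 0.0315
gripper_force: 56.5
```

```bash
python3 tilt.py
```

```text
tcp [ 0.6156 -0.076   0.1006] F [-4.9 11.8 39.4] g 56.462146639823914
top edge slope [-0.115 37.176] mean 33.4 [41.8 32.9 33.4 33.1 32.8 32.6 32.3 31.7 31.7 31.5]
scene edge slope [-0.095 38.509] mean 35.3 [39.8 34.3 36.6 36.7 35.9 35.9 34.9 34.2 32.9 33.5 33.4]
```

{"op": "play_rows", "data": {
  "motion": [
    [0,0,0.03,0,28],
    [0,0,0.06,0,28],
    [0,0,0.06,0,28],
    [0,0,0.0,0,28],
    [0,0,-0.2,0,28]
  ]
}}

```text
clock: 29.9
position: [0.6132, -0.0788, 0.102]
ee_rot: [0.002, 0.829, 0.559, 0.002]
contact_force: [0.1, 0.4, -1.1]
width: 0.0315
gripper_force: 52.4
```

{"op": "play_rows", "data": {
  "motion": [
    [0,0,-0.2,0,28],
    [0,0,-0.4,0,28],
    [0,0,-0.4,0,28],
    [0,0,-0.4,0,28]
  ]
}}

```text
clock: 30.4
position: [0.6115, -0.0794, 0.1147]
ee_rot: [-0.0, 0.83, 0.558, -0.0]
contact_force: [0.3, 0.2, -1.2]
width: 0.0313
gripper_force: 52.4
```

```bash
python3 tilt.py; python3 go.py .5755 -.1645 .11 -21.9; python3 cap.py r5 .6117 -.077 .1
```

```text
tcp [ 0.6115 -0.0794  0.1147] F [ 0.3  0.2 -1.2] g 52.38941788673401
top edge slope [-1.0000e-03  3.1922e+01] mean 31.9 [32.  31.9 31.9 32.1 31.4 31.3 32.4 32.4 31.8 31.7]
scene edge slope [1.4000e-02 3.3682e+01] mean 34.1 [33.6 33.7 33.9 34.  34.  34.2 34.9 34.2 34.9 34.8 33.4]
t 30.5 p [ 0.6114 -0.0793  0.1146] closing yaw -22.14 tilt 0.07 q1,q6 [-14.   8.] w 0.0313 F [-0.2  0.5  0. ] g 52.4
units [-2.311 -0.029  0.116] mm 93.0
turn units -0.023700532984739196
top crop origin 317 135 x4
scene crop origin 254 106 x4
```

View pics/r5.png

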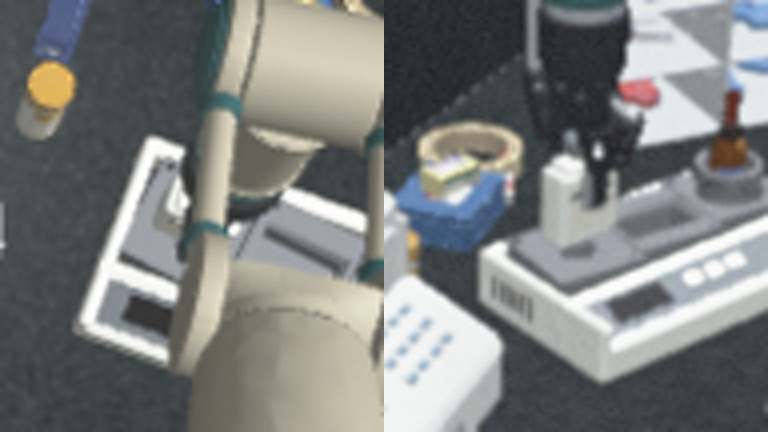

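The bottle is level again, scene crop (580,205), edge slope about 0. Going back to the pocket with the shifted target.

{"op": "play_rows", "data": {
  "motion": [
    [-0.4,0,0,0,28],
    [-1.0,-0.02,0,0,28],
    [-1.6,-0.03,0,0,28],
    [-2.1,-0.03,0,0,28],
    [-2.31,-0.03,0,0,28]
  ]
}}

```text
clock: 31.22
position: [0.5752, -0.1659, 0.1153]
ee_rot: [0.0, 0.83, 0.558, -0.0]
contact_force: [0.1, 0.6, -1.0]
width: 0.0314
gripper_force: 52.4
```

{"op": "play_rows", "data": {
  "motion": [
    [0,0,0.1,0,28],
    [0,0,0.25,0,28],
    [0,0,0.35,0,28],
    [0,0,0.4,0,28],
    [0,0,0.4,0,28]
  ]
}}

```text
clock: 31.85
position: [0.5759, -0.1639, 0.0994]
ee_rot: [-0.0, 0.83, 0.558, 0.0]
contact_force: [-0.5, 1.6, 0.6]
width: 0.0318
gripper_force: 52.4
```

```bash
python3 tilt.py; python3 go.py .5755 -.1645 .069 -21.9
```

```text
tcp [ 0.5759 -0.1639  0.0994] F [-0.5  1.6  0.6] g 52.43059515953064
top edge slope [-0.323 46.778] mean 35.8 [54.1 49.4 32.2 32.1 32.7 32.6 31.7 32.1 32.2 32.4 32.4]
scene edge slope [-0.162 41.435] mean 35.9 [53.3 34.7 34.1 33.  33.3 33.6 33.6 35.9 35.9 34.3 33.5]
t 31.95 p [ 0.576  -0.164   0.0994] closing yaw -22.11 tilt 0.02 q1,q6 [-23.  -0.] w 0.0313 F [-1.2  0.5  0.5] g 52.4
units [-0.017 -0.007  0.761] mm 30.0
turn units -0.02118591759260653
```

{"op": "play_rows", "data": {
  "motion": [
    [0,0,0.05,0,28],
    [0,0,0.1,0,28],
    [0,0,0.15,0,28],
    [0,0,0.2,0,28]
  ]
}}

```text
clock: 32.45
position: [0.5761, -0.1653, 0.0983]
ee_rot: [0.002, 0.829, 0.559, 0.0]
contact_force: [-10.9, 0.6, 45.8]
width: 0.0313
gripper_force: 59.2
```

Contact at the bevel again, now mostly in f. Backing off 12 mm; I'll fit the block model to the depth images properly.

{"op": "play_rows", "data": {
  "motion": [
    [0,0,-0.1,0,28],
    [0,0,-0.4,0,28],
    [0,0,-0.5,0,28],
    [0,0,-0.5,0,28]
  ]
}}

```text
clock: 32.95
position: [0.5761, -0.1645, 0.1111]
ee_rot: [0.0, 0.83, 0.558, 0.0]
contact_force: [0.9, -0.4, -1.1]
width: 0.0314
gripper_force: 52.8
```

```bash
cat > fit.py <<'E'
from h import *
def hmap(p,X,Y):
    c,s=np.cos(p[2]),np.sin(p[2]); x=X-p[0]; y=Y-p[1]
    E=x*c+y*s; F=-x*s+y*c   # E along 91 mm axis, F along block -x
    top=.068+p[3]; h=np.full(X.shape,top)
    out=(abs(E)>.136)|(abs(F)>.045); h[out]=top-.008
    def cut(d):  # d: distance outside straight wall (neg inside)
        return np.where(d<0,.036+p[3],np.where(d<.005,top-.005+d,top))
    h=np.where(out,h,np.minimum(h,cut(np.hypot(E+.091,F)-.030)))
    h=np.where(out,h,np.minimum(h,cut(np.hypot(E-.091,F)-.01425)))
    r=.008; qx=np.maximum(abs(E)-.034+r,0); qy=np.maximum(abs(F)-.019+r,0)
    return np.where(out,h,np.minimum(h,cut(np.hypot(qx,qy)-r)))
def predict(d,p,u,v):
    zs=np.arange(.074,.032,-.0007); r=np.stack([(u-d["cx"])/d["fx"],(v-d["cy"])/d["fy"],np.ones_like(u,float)],-1)@d["R"]
    c=-d["R"].T@d["t"]; S=(zs[None]-c[2])/r[:,2:]; X=c[0]+S*r[:,:1]; Y=c[1]+S*r[:,1:2]
    below=zs[None]<=hmap(p,X,Y); i=below.argmax(1); return S[np.arange(len(u)),i]
if __name__=="__main__":
    a0=np.deg2rad(68.1)
    for n,tags in(("top",("0","_s1","_s2","_d1","_d2")),("scene",("0","_d1","_d2"))):
        ds=[load(f"{n}{t}.npz") for t in tags]; d=ds[0]
        for part in (None,0,1):
            v,u=np.mgrid[:420,:560]; P=plane(d,u,v,.068)[...,:2]-[.5778,-.1614]; E=P@[np.cos(a0),np.sin(a0)];F=P@[-np.sin(a0),np.cos(a0)]
            m=(abs(F)<.040)&((abs(E)<.130) if part is None else (abs(E-.091*part)<.042))
            uu,vv=u[m],v[m]; Z=np.median([x["range_z"][m] for x in (ds if part!=-1 else ds[:1])],0)
            ok=Z>0; uu,vv,Z=uu[ok],vv[ok],Z[ok]
            def cost(q,yaw=a0): return np.abs(np.clip(predict(d,[.5778+q[0]*.001,-.1614+q[1]*.001,a0+(q[2] if part is None else 0)*.01,q[3]*.001],uu,vv)-Z,-.02,.02)).mean()*1e3
            from scipy.optimize import minimize
            r=min((minimize(cost,[i,j,0,0],method="Nelder-Mead",options=dict(initial_simplex=np.array([[i,j,0,0],[i+3,j,0,0],[i,j+3,0,0],[i,j,1,0],[i,j,0,1]]))) for i in(-3,3) for j in(-3,3)),key=lambda r:r.fun)
            print(n,part,len(Z),"dx,dy mm",r.x[:2].round(2),"yaw",np.rad2deg(a0+r.x[2]*.01).round(2) if part is None else "","dz",r.x[3].round(2),"cost",r.fun.round(3), "at0",cost([0,0,0,0]).round(3))
E
python3 fit.py; python3 go.py .5755 -.1645 .069 -21.9
```

```text
top None 1916 dx,dy mm [ 0.96 -2.22] yaw 67.24 dz -0.4 cost 2.144 at0 2.772
top 0 620 dx,dy mm [ 0.98 -2.66] yaw  dz -1.1 cost 2.328 at0 3.043
top 1 609 dx,dy mm [ 1.97 -2.88] yaw  dz -1.04 cost 1.568 at0 2.473
scene None 785 dx,dy mm [ 0.55 -3.27] yaw 69.13 dz -0.31 cost 14.83 at0 14.974
scene 0 253 dx,dy mm [ 0.37 -1.01] yaw  dz -0.7 cost 15.711 at0 15.855
scene 1 277 dx,dy mm [-1.88 -4.12] yaw  dz -0.25 cost 15.037 at0 15.058
t 32.95 p [ 0.5761 -0.1645  0.1111] closing yaw -22.13 tilt 0.02 q1,q6 [-23.  -0.] w 0.0314 F [ 0.9 -0.4 -1.1] g 52.8
units [-0.005 -0.015  1.054] mm 42.0
turn units -0.022795642474267196
```

```bash
sed -i 's/("scene",("0","_d1","_d2"))/("scene",("0",))/' fit.py; python3 fit.py | grep scene; python3 - <<'E'
from h import *
from rig import manip
a=np.deg2rad(68.0);e=np.array([np.cos(a),np.sin(a)]);f=np.array([-e[1],e[0]])
tcp=manip.get_state()["position"]
for n in ("top","scene"):
    d=manip.get_image(n);np.savez(f"{n}_r6.npz",**d);W=world(d);P=W[...,:2]-tcp[:2];X=P@e;Y=P@f;Z=W[...,2]-tcp[2]
    im=d["img"].astype(int).min(-1)
    m=(Z>-.02)&(Z<.03)&(abs(X)<.05)&(abs(Y)<.03)&(im>110)
    print(n,m.sum(),"e-face",np.histogram(X[m],np.arange(-.04,.044,.006))[0],"X97",np.percentile(X[m],[90,97]).round(4))
    g=m&(X<.022)
    print("side face Y",g.sum(),np.percentile(Y[g],[3,10,50,90,97]).round(4) if g.sum() else "")
    g=m&(X>.02); print("end face Y",np.percentile(Y[g],[2,98]).round(4))
E
```

```text
scene None 780 dx,dy mm [ 2.05 -1.98] yaw 67.33 dz -0.78 cost 3.205 at0 3.713
scene 0 253 dx,dy mm [ 1.59 -1.5 ] yaw  dz -0.73 cost 3.44 at0 3.918
scene 1 274 dx,dy mm [ 3.27 -3.02] yaw  dz -0.78 cost 2.989 at0 3.654
top 52 e-face [ 0  0  0  0  0  0  0  0  5  9  9 15 14] X97 [0.0326 0.0331]
side face Y 17 [0.0157 0.0162 0.0172 0.0188 0.022 ]
end face Y [-0.0131  0.0178]
scene 194 e-face [ 0  0 10  7  5  9  5  9 24 17 19 40 48] X97 [0.0343 0.0365]
side face Y 94 [0.0118 0.0137 0.0164 0.022  0.0237]
end face Y [-0.0112  0.0209]
```

Both views agree: pocket centre near (.579,-.1635), yaw 67.3°. My first estimate was about 3 mm off in f. Retrying at TCP (.5791,-.1658).

{"op": "play_rows", "data": {
  "motion": [
    [0,0.08,0,0.06,28],
    [0,0.08,0.1,0.06,28],
    [0,0.08,0.2,0.06,28],
    [0,0.08,0.3,0.06,28],
    [0,0.08,0.3,0.06,28]
  ]
}}

```text
clock: 33.67
position: [0.5787, -0.1656, 0.0989]
ee_rot: [-0.0, 0.833, 0.554, -0.0]
contact_force: [0.9, -0.2, -0.5]
width: 0.0316
gripper_force: 52.9
```

```bash
python3 go.py .5791 -.1658 .069 -22.7
```

```text
t 33.67 p [ 0.5787 -0.1656  0.0989] closing yaw -22.73 tilt 0.03 q1,q6 [-23.   0.] w 0.0316 F [ 0.9 -0.2 -0.5] g 52.9
units [-0.001  0.013  0.748] mm 30.0
turn units -0.0031919915817496757
```

{"op": "play_rows", "data": {
  "motion": [
    [0,0.01,0.05,0,28],
    [0,0.01,0.1,0,28],
    [0,0.01,0.15,0,28],
    [0,0.01,0.2,0,28]
  ]
}}

```text
clock: 34.17
position: [0.5796, -0.1658, 0.0921]
ee_rot: [0.0, 0.833, 0.554, 0.001]
contact_force: [-0.7, 1.1, 7.4]
width: 0.0313
gripper_force: 53.6
```

{"op": "play_rows", "data": {
  "motion": [
    [0,0,0.05,0,28],
    [0,0,0.1,0,28],
    [0,0,0.1,0,28]
  ]
}}

```text
clock: 34.55
position: [0.5797, -0.1657, 0.0883]
ee_rot: [0.0, 0.833, 0.553, 0.001]
contact_force: [-0.2, 0.8, 7.4]
width: 0.0312
gripper_force: 53.8
```

{"op": "play_rows", "data": {
  "motion": [
    [0,0,0.08,0,28],
    [0,0,0.16,0,28],
    [0,0,0.2,0,28],
    [0,0,0.2,0,28]
  ]
}}

```text
clock: 35.05
position: [0.5797, -0.1656, 0.081]
ee_rot: [0.0, 0.833, 0.553, 0.001]
contact_force: [-2.2, 2.4, 11.0]
width: 0.0315
gripper_force: 54.3
```

{"op": "play_rows", "data": {
  "motion": [
    [0.02,-0.02,0.06,0,28],
    [0.02,-0.02,0.12,0,28],
    [0.02,-0.02,0.18,0,28],
    [0.02,-0.02,0.18,0,28]
  ]
}}

```text
clock: 35.55
position: [0.5799, -0.165, 0.0743]
ee_rot: [0.001, 0.833, 0.553, 0.001]
contact_force: [-1.8, 1.1, 12.5]
width: 0.0314
gripper_force: 54.5
```

```bash
python3 tilt.py; python3 go.py
```

```text
tcp [ 0.5799 -0.165   0.0743] F [-1.8  1.1 12.5] g 54.46490406990051
top edge slope [-0.458 59.064] mean 43.5 [47.7 47.3 52.2 54.2 54.4 53.5 39.3 32.3 32.1 32.8 32.8]
scene edge slope [-0.415 57.5  ] mean 41.3 [38.4 52.9 52.9 51.9 36.2 36.  35.4 34.5 33.7]
t 35.65 p [ 0.5799 -0.1651  0.0743] closing yaw -22.88 tilt 0.2 q1,q6 [-23.   0.] w 0.0314 F [-2.3  0.6 12.6] g 54.5
```

```bash
python3 - <<'E'
from h import *
from rig import manip
a=np.deg2rad(67.3);e=np.array([np.cos(a),np.sin(a)]);f=np.array([-e[1],e[0]])
for n,tags in(("top",("_r6","now")),("scene",("_r6","now"))):
  for t in tags:
    d=load(n+"_r6.npz") if t!="now" else manip.get_image(n)
    tcp=np.array([.5761,-.1645,.1111]) if t!="now" else manip.get_state()["position"]
    W=world(d);P=W[...,:2]-tcp[:2];X=P@e;Y=P@f;Z=W[...,2]; im=d["img"].astype(int).min(-1)
    m=(X>.014)&(X<.028)&(abs(Y)<.014)&(im>110)&(Z>.075)
    print(n,t,m.sum(),"shoulder z-tcp",(np.percentile(Z[m],[50,80,95])-tcp[2]).round(4),"bottom",(np.percentile(Z[m],80)-.068).round(4))
E
```

```text
top _r6 104 shoulder z-tcp [0.4001 0.4028 0.4047] bottom 0.4459
top now 101 shoulder z-tcp [0.3999 0.4024 0.4045] bottom 0.4086
scene _r6 49 shoulder z-tcp [0.0397 0.2776 0.4027] bottom 0.3207
scene now 51 shoulder z-tcp [0.0425 0.399  0.4029] bottom 0.4053
```

```bash
python3 - <<'E'
from h import *
from rig import manip
a=np.deg2rad(67.3);e=np.array([np.cos(a),np.sin(a)]);f=np.array([-e[1],e[0]])
for n in("top","scene"):
  for t in("_r6","now"):
    d=load(n+"_r6.npz") if t!="now" else manip.get_image(n)
    tcp=np.array([.5761,-.1645,.1111]) if t!="now" else manip.get_state()["position"]
    W=world(d);P=W[...,:2]-tcp[:2];X=P@e;Y=P@f;Z=W[...,2]-tcp[2]; im=d["img"].astype(int).min(-1)
    m=(X>.016)&(X<.03)&(abs(Y)<.014)&(im>110)&(Z>.0)&(Z<.06)
    print(n,t,m.sum(),"shoulder z-tcp",np.percentile(Z[m],[50,80,95]).round(4),"bottom",(np.percentile(Z[m],[80,95])+tcp[2]-.068).round(4))
E
```

```text
top _r6 36 shoulder z-tcp [0.0368 0.0421 0.0478] bottom [0.0852 0.0909]
top now 35 shoulder z-tcp [0.0379 0.042  0.0458] bottom [0.0482 0.052 ]
scene _r6 35 shoulder z-tcp [0.0356 0.0415 0.0444] bottom [0.0846 0.0875]
scene now 39 shoulder z-tcp [0.0329 0.0411 0.0427] bottom [0.0474 0.049 ]
```

{"op": "play_rows", "data": {
  "motion": [
    [0,0,0.05,0,28],
    [0,0,0.09,0,28],
    [0,0,0.12,0,28],
    [0,0,0.12,0,28]
  ]
}}

```text
clock: 36.35
position: [0.5799, -0.1649, 0.0698]
ee_rot: [0.001, 0.833, 0.553, 0.001]
contact_force: [-3.1, 1.8, 13.2]
width: 0.0314
gripper_force: 54.7
```

{"op": "play_rows", "data": {
  "motion": [
    [0,0,0,0,32],
    [0,0,0,0,33],
    [0,0,0,0,34],
    [0,0,0,0,37],
    [0,0,0,0,42]
  ]
}}

```text
clock: 36.98
position: [0.5783, -0.1646, 0.0667]
ee_rot: [-0.0, 0.833, 0.554, -0.0]
contact_force: [0.5, 0.5, -0.3]
width: 0.042
gripper_force: 0.0
```

```bash
cat > reag.py <<'E'
from h import *
from rig import manip
a=np.deg2rad(67.3);e=np.array([np.cos(a),np.sin(a)]);f=np.array([-e[1],e[0]]);c=np.array([.5793,-.1635])
for n in("top","scene"):
    d=manip.get_image(n)
    W=world(d);P=W[...,:2]-c;X=P@e;Y=P@f;Z=W[...,2]; im=d["img"].astype(int).min(-1)
    for s in(1,-1):
        m=(s*X>.018)&(s*X<.03)&(abs(Y)<.012)&(im>110)&(Z>.08)&(Z<.14)
        if m.sum()>3: print(n,s,m.sum(),"shoulder z",np.percentile(Z[m],[50,80,95]).round(4))
    m=(abs(X)<.02)&(abs(Y)<.02)&(Z>.115)&(Z<.16); print(n,"cap",m.sum(),np.percentile(Z[m],[50,95]).round(4) if m.sum() else "")
    if m.sum()>20: print(circ(W,c,.025,.115,.16,.013))
E
python3 reag.py; python3 go.py
```

```text
top 1 30 shoulder z [0.1044 0.1075 0.1114]
top cap 1 [0.1175 0.1175]
scene 1 25 shoulder z [0.1025 0.1072 0.1089]
scene cap 74 [0.1371 0.1554]
(array([ 0.5753, -0.1573]), 85, 0.0116)
t 37.08 p [ 0.5783 -0.1645  0.0668] closing yaw -22.72 tilt 0.07 q1,q6 [-23.   0.] w 0.0422 F [-0.8  0.1  0.1] g 0.0
```

{"op": "play_rows", "data": {
  "motion": [
    [0,0,-0.3,0,45],
    [0,0,-1.0,0,50],
    [0,0,-1.9,0,55],
    [0,0,-2.8,0,55],
    [0,0,-3.0,0,55]
  ]
}}

```text
clock: 37.7
position: [0.5803, -0.1653, 0.1908]
ee_rot: [0.003, 0.833, 0.554, 0.002]
contact_force: [0.6, 0.2, 0.0]
width: 0.0548
gripper_force: 0.0
```

{"op": "play_rows", "data": {
  "motion": [
    [1.2,-0.6,0,0,55],
    [2.4,-1.2,0,0,55],
    [3.6,-1.8,0,0,55],
    [4.2,-2.4,0,0,55],
    [4.2,-2.4,0,0,55]
  ]
}}

```text
clock: 38.33
position: [0.5534, 0.0296, 0.1866]
ee_rot: [-0.001, 0.832, 0.555, -0.001]
contact_force: [0.1, 0.1, 0.6]
width: 0.0551
gripper_force: 0.0
```

```bash
python3 go.py .4815 .3985 .17; sed -i 's/Z>.115)&(Z<.16)/Z>.112)\&(Z<.142)/; s/.115,.16,.013/.117,.142,.013/' reag.py; python3 reag.py; python3 - <<'E'
from h import *
from rig import manip
for n in("top","scene"):
    W=world(manip.get_image(n)); m=(np.hypot(W[...,0]-.58,W[...,1]+.164)<.05)&(W[...,2]>.085)&(W[...,2]<.112)
    print(n,cv2.minAreaRect(W[m][:,:2].astype(np.float32)*1000),m.sum())
    print("vial cap",circ(W,(.482,.399),.03,.066,.09,.01),"body",circ(W,(.482,.399),.03,.015,.05,.01125))
E
```

```text
t 38.33 p [0.5534 0.0296 0.1866] closing yaw -22.53 tilt 0.15 q1,q6 [-4. 18.] w 0.0551 F [0.1 0.1 0.6] g 0.0
units [ 7.831 -5.193  0.424] mm 376.0
top 1 30 shoulder z [0.1045 0.1063 0.1111]
top -1 26 shoulder z [0.1035 0.1072 0.1086]
top cap 69 [0.1265 0.1315]
(array([ 0.5792, -0.1624]), 62, 0.0007)
scene 1 29 shoulder z [0.1017 0.1071 0.1096]
scene cap 47 [0.1243 0.1298]
(array([ 0.5788, -0.1609]), 35, 0.0012)
top ((577.8656005859375, -162.3385009765625), (62.110015869140625, 32.07280349731445), 66.32716369628906) 145
vial cap (array([0.4813, 0.3979]), 32, 0.0009) body (array([0.4812, 0.398 ]), 17, 0.0004)
scene ((577.5166625976562, -157.80694580078125), (59.817832946777344, 33.864253997802734), 64.86457824707031) 131
vial cap (array([0.4824, 0.3993]), 46, 0.0006) body (array([0.4812, 0.4013]), 87, 0.0002)
```

The reagent bottle is home: cap top at about .130 against .129 expected. Now the vial.

{"op": "play_rows", "data": {
  "motion": [
    [0.9,-0.6,0,0,40],
    [2.0,-1.3,0.1,0,40],
    [3.1,-2.0,0.2,0,40],
    [4.2,-2.8,0.3,0,40],
    [5.3,-3.5,0.4,0,40]
  ]
}}

```text
clock: 39.15
position: [0.5084, 0.2774, 0.171]
ee_rot: [0.0, 0.833, 0.553, 0.0]
contact_force: [1.6, 0.1, -0.0]
width: 0.0398
gripper_force: 0.0
```

{"op": "play_rows", "data": {
  "motion": [
    [1.0,-0.7,0.3,0,40],
    [2.0,-1.4,0.6,0,40],
    [2.5,-1.7,0.9,0,40],
    [2.5,-1.7,1.2,0,40],
    [2.5,-1.7,1.2,0,40]
  ]
}}

```text
clock: 39.78
position: [0.4837, 0.3934, 0.1217]
ee_rot: [0.001, 0.833, 0.553, -0.002]
contact_force: [0.4, -0.3, 0.2]
width: 0.0405
gripper_force: 0.0
```

```bash
python3 go.py .4815 .398 .036
```

```text
t 39.77 p [0.4837 0.3934 0.1217] closing yaw -22.79 tilt 0.22 q1,q6 [33. 56.] w 0.0405 F [ 0.4 -0.3  0.2] g 0.0
units [ 0.093 -0.094  2.143] mm 86.0
```

{"op": "play_rows", "data": {
  "motion": [
    [0.09,-0.09,0.1,0,40],
    [0.09,-0.09,0.6,0,40],
    [0.09,-0.09,0.8,0,40],
    [0.09,-0.09,0.8,0,40]
  ]
}}

```text
clock: 40.28
position: [0.4819, 0.3995, 0.091]
ee_rot: [0.0, 0.833, 0.554, -0.0]
contact_force: [0.3, 0.4, -0.2]
width: 0.0401
gripper_force: 0.0
```

```bash
python3 go.py .4815 .398 .036; python3 - <<'E'
from h import *
from rig import manip
for n in("top","scene"):
    W=world(manip.get_image(n))
    try: print("vial body",circ(W,(.482,.399),.022,.015,.05,.01125))
    except Exception: print(n,"none")
E
```

```text
t 40.27 p [0.4819 0.3995 0.091 ] closing yaw -22.77 tilt 0.05 q1,q6 [33. 56.] w 0.0401 F [ 0.3  0.4 -0.2] g 0.0
units [-0.038  0.006  1.375] mm 55.0
vial body (array([0.4814, 0.3982]), 14, 0.0002)
vial body (array([0.4805, 0.4008]), 88, 0.0006)
```

{"op": "play_rows", "data": {
  "motion": [
    [-0.03,0.01,0.2,0,40],
    [-0.03,0.01,0.6,0,40],
    [-0.03,0.01,1.0,0,40],
    [-0.03,0.01,1.37,0,40],
    [-0.03,0.01,1.37,0,40]
  ]
}}

```text
clock: 41.0
position: [0.4807, 0.3981, 0.0344]
ee_rot: [0.0, 0.833, 0.554, -0.002]
contact_force: [-0.2, -0.5, 0.5]
width: 0.0397
gripper_force: 0.0
```

{"op": "play_rows", "data": {
  "motion": [
    [0,0,0,0,35],
    [0,0,0,0,27],
    [0,0,0,0,20],
    [0,0,0,0,15],
    [0,0,0,0,15]
  ],
  "newtons": 30
}}

```text
clock: 41.62
position: [0.4824, 0.3992, 0.0372]
ee_rot: [0.0, 0.833, 0.554, 0.001]
contact_force: [0.1, -0.5, 3.8]
width: 0.0209
gripper_force: 29.7
```

{"op": "play_rows", "data": {
  "motion": [
    [0,0,0,0,15],
    [0,0,0,0,15]
  ]
}}

```text
clock: 41.88
position: [0.4824, 0.3992, 0.0372]
ee_rot: [0.0, 0.833, 0.554, 0.001]
contact_force: [0.7, -0.9, 5.3]
width: 0.0211
gripper_force: 29.8
```

{"op": "play_rows", "data": {
  "motion": [
    [0,0,-0.3,0,15],
    [0,0,-0.9,0,15],
    [0,0,-1.7,0,15],
    [0,0,-2.4,0,15],
    [0,0,-2.4,0,15]
  ]
}}

```text
clock: 42.5
position: [0.483, 0.3997, 0.135]
ee_rot: [0.0, 0.833, 0.554, 0.002]
contact_force: [1.3, -0.3, -0.5]
width: 0.0208
gripper_force: 29.4
```

```bash
python3 go.py .6143 -.0798 .13 -22.7; python3 - <<'E'
from h import *
from rig import manip
s=manip.get_state()["position"]
for n in("top","scene"):
    d=manip.get_image(n);W=world(d)
    for z0,z1 in((-.034,-.02),(-.02,-.004)):
        try: print(n,z0,[*(circ(W,s[:2],.022,s[2]+z0,s[2]+z1,.01125))],(s).round(4))
        except Exception: print(n,"none")
E
```

```text
t 42.5 p [0.483  0.3997 0.135 ] closing yaw -22.73 tilt 0.28 q1,q6 [33. 56.] w 0.0208 F [ 1.3 -0.3 -0.5] g 29.4
units [-9.79   7.659  0.107] mm 497.0
turn units -0.0026064534081115197
top -0.034 [array([0.4812, 0.3994]), 4, 0.0002] [0.483  0.3997 0.135 ]
top -0.02 [array([0.482 , 0.3994]), 5, 0.0004] [0.483  0.3997 0.135 ]
scene -0.034 [array([0.4817, 0.4003]), 36, 0.0007] [0.483  0.3997 0.135 ]
scene -0.02 [array([0.4806, 0.4003]), 37, 0.0008] [0.483  0.3997 0.135 ]
```

The vial is held. I'll route around the scale, via (.50,.05), to the narrow bore.

{"op": "play_rows", "data": {
  "motion": [
    [-0.6,0.3,-0.2,0,15],
    [-1.5,0.7,-0.4,0,15],
    [-2.4,1.15,-0.4,0,15],
    [-3.3,1.6,-0.4,0,15],
    [-4.2,2.0,-0.4,0,15]
  ]
}}

```text
clock: 43.22
position: [0.4896, 0.2114, 0.1467]
ee_rot: [-0.0, 0.833, 0.554, -0.002]
contact_force: [-0.3, -0.1, -0.4]
width: 0.0209
gripper_force: 29.4
```

{"op": "play_rows", "data": {
  "motion": [
    [-0.9,0.45,0,0,15],
    [-1.8,0.9,0,0,15],
    [-2.7,1.35,0,0,15],
    [-3.7,1.77,0,0,15],
    [-3.7,1.77,0,0,15]
  ]
}}

```text
clock: 43.85
position: [0.4977, 0.0468, 0.1469]
ee_rot: [-0.001, 0.834, 0.552, -0.002]
contact_force: [0.1, 0.3, -0.9]
width: 0.021
gripper_force: 29.4
```

```bash
python3 go.py .6153 -.0801 .14 -22.7
```

```text
t 43.85 p [0.4977 0.0468 0.1469] closing yaw -22.96 tilt 0.2 q1,q6 [-3. 20.] w 0.021 F [ 0.1  0.3 -0.9] g 29.4
units [-1.774  3.945  0.165] mm 173.0
turn units -0.025759066136566845
```

{"op": "play_rows", "data": {
  "motion": [
    [-0.4,0.9,0,0,15],
    [-0.9,1.9,0,0,15],
    [-1.4,3.0,0.1,0,15],
    [-1.77,3.94,0.16,0,15],
    [-1.77,3.94,0.16,0,15]
  ]
}}

```text
clock: 44.48
position: [0.6182, -0.078, 0.14]
ee_rot: [-0.001, 0.833, 0.553, -0.0]
contact_force: [-1.0, 0.3, -0.1]
width: 0.021
gripper_force: 29.5
```

{"op": "play_rows", "data": {
  "motion": [
    [0,0,0.1,0,15],
    [0,0,0.2,0,15],
    [0,0,0.2,0,15]
  ]
}}

```text
clock: 44.85
position: [0.6158, -0.0759, 0.1337]
ee_rot: [-0.001, 0.832, 0.554, -0.0]
contact_force: [0.1, -0.1, -0.3]
width: 0.0212
gripper_force: 29.5
```

```bash
python3 go.py .6153 -.0801 .105 -22.7; python3 - <<'E'
from h import *
from rig import manip
s=manip.get_state()["position"]
v,u=np.mgrid[:420,:560]
for n in("top","scene"):
    d=manip.get_image(n);np.savez(f"{n}_v1.npz",**d);W=world(d)
    for z0,z1 in((-.034,-.02),(-.02,-.004)):
        try: print(n,z0,[*(circ(W,s[:2],.022,s[2]+z0,s[2]+z1,.01125))])
        except Exception: print(n,"none")
E
```

```text
t 44.85 p [ 0.6158 -0.0759  0.1337] closing yaw -22.67 tilt 0.08 q1,q6 [-13.   9.] w 0.0212 F [ 0.1 -0.1 -0.3] g 29.5
units [-0.101  0.03   0.717] mm 29.0
turn units 0.003269128886105932
top none
top -0.02 [array([ 0.6205, -0.0731]), 1, 0.0]
scene -0.034 [array([ 0.6144, -0.0739]), 27, 0.0015]
scene -0.02 [array([ 0.6149, -0.074 ]), 29, 0.0009]
```

{"op": "play_rows", "data": {
  "motion": [
    [-0.11,0.04,0.2,0,15],
    [-0.11,0.04,0.4,0,15],
    [-0.11,0.04,0.6,0,15],
    [-0.11,0.04,0.68,0,15],
    [-0.11,0.04,0.68,0,15]
  ]
}}

```text
clock: 45.58
position: [0.6164, -0.0817, 0.1064]
ee_rot: [-0.0, 0.833, 0.554, -0.0]
contact_force: [-0.6, 0.2, 0.5]
width: 0.0212
gripper_force: 29.5
```

```bash
python3 go.py .6157 -.0806 .073 -22.7
```

```text
t 45.58 p [ 0.6164 -0.0817  0.1064] closing yaw -22.73 tilt 0.04 q1,q6 [-14.   9.] w 0.0212 F [-0.6  0.2  0.5] g 29.5
units [ 0.017 -0.027  0.836] mm 33.0
turn units -0.003035144347802543
```

{"op": "play_rows", "data": {
  "motion": [
    [0.02,-0.03,0.06,0,15],
    [0.02,-0.03,0.12,0,15],
    [0.02,-0.03,0.18,0,15],
    [0.02,-0.03,0.24,0,15]
  ]
}}

```text
clock: 46.08
position: [0.6159, -0.0805, 0.0972]
ee_rot: [0.0, 0.833, 0.554, 0.0]
contact_force: [-0.6, -0.2, -0.3]
width: 0.021
gripper_force: 29.5
```

{"op": "play_rows", "data": {
  "motion": [
    [0,0,0.08,0,15],
    [0,0,0.16,0,15],
    [0,0,0.24,0,15],
    [0,0,0.24,0,15]
  ]
}}

```text
clock: 46.58
position: [0.6156, -0.0804, 0.0873]
ee_rot: [-0.0, 0.833, 0.554, -0.0]
contact_force: [-0.5, -0.7, 0.0]
width: 0.0205
gripper_force: 29.5
```

Free in the bore. Continuing to the floor (expected TCP about .0732).

{"op": "play_rows", "data": {
  "motion": [
    [0,0,0.08,0,15],
    [0,0,0.16,0,15],
    [0,0,0.24,0,15],
    [0,0,0.3,0,15],
    [0,0,0.3,0,15]
  ]
}}

```text
clock: 47.2
position: [0.6157, -0.0805, 0.0754]
ee_rot: [-0.0, 0.833, 0.554, -0.0]
contact_force: [0.2, 0.4, 0.4]
width: 0.021
gripper_force: 29.5
```

{"op": "play_rows", "data": {
  "motion": [
    [0,0,0.03,0,15],
    [0,0,0.06,0,15],
    [0,0,0.06,0,15]
  ]
}}

```text
clock: 47.58
position: [0.6158, -0.0805, 0.0733]
ee_rot: [0.0, 0.833, 0.554, 0.0]
contact_force: [0.4, 0.4, -0.3]
width: 0.0206
gripper_force: 29.5
```

{"op": "play_rows", "data": {
  "motion": [
    [0,0,0.02,0,15],
    [0,0,0.04,0,15],
    [0,0,0.04,0,15]
  ]
}}

```text
clock: 47.95
position: [0.616, -0.0806, 0.0732]
ee_rot: [0.0, 0.833, 0.554, 0.0]
contact_force: [-2.1, 0.4, 7.7]
width: 0.0207
gripper_force: 30.2
```

Floor contact. Releasing and retreating.

{"op": "play_rows", "data": {
  "motion": [
    [0,0,0,0,24],
    [0,0,0,0,28],
    [0,0,0,0,34],
    [0,0,0,0,40],
    [0,0,0,0,40]
  ]
}}

```text
clock: 48.58
position: [0.6158, -0.0805, 0.0716]
ee_rot: [-0.0, 0.833, 0.554, -0.0]
contact_force: [-0.1, 0.8, -0.2]
width: 0.0399
gripper_force: 0.0
```

{"op": "play_rows", "data": {
  "motion": [
    [0,0,-0.3,0,40],
    [0,0,-1.0,0,40],
    [0,0,-2.0,0,40],
    [0,0,-3.0,0,40],
    [0,0,-3.0,0,40]
  ]
}}

```text
clock: 49.2
position: [0.6183, -0.0811, 0.1967]
ee_rot: [0.003, 0.833, 0.554, 0.003]
contact_force: [0.2, -0.3, 0.4]
width: 0.0401
gripper_force: 0.0
```

{"op": "play_rows", "data": {
  "motion": [
    [0.3,-0.9,0,0,40],
    [0.6,-1.9,0,0,40],
    [1.2,-2.9,0,0,40],
    [2.0,-3.9,0,0,40],
    [2.6,-4.5,0,0,40]
  ]
}}

```text
clock: 49.82
position: [0.4877, 0.0864, 0.1913]
ee_rot: [-0.001, 0.832, 0.554, -0.001]
contact_force: [0.3, 0.8, 0.6]
width: 0.0405
gripper_force: 0.0
```

{"op": "play_rows", "data": {
  "motion": [
    [0,0,0,0,40],
    [0,0,0,0,40],
    [0,0,0,0,40]
  ]
}}

```text
clock: 50.2
position: [0.4905, 0.084, 0.1914]
ee_rot: [0.0, 0.833, 0.553, -0.0]
contact_force: [-0.8, -0.4, 0.2]
width: 0.0398
gripper_force: 0.0
```

```bash
python3 go.py; python3 cap.py fin .58 -.164 .09; python3 reag.py; python3 - <<'E'
from h import *
for n in("top","scene"):
    W=world(load(n+"_fin.npz"))
    for nm,c,z0,z1,R in(("vialcap",(.6147,-.08),.1,.125,.01),("vialbody",(.6147,-.08),.072,.09,.01125),("sleeve",(.5443,-.2442),.083,.1,.031),("dropbody",(.5443,-.2442),.105,.121,.0175),("bulb",(.5443,-.2442),.14,.18,.008),("timer",(.374,-.044),.05,.07,.03),("cup",(.5685,.464),.055,.08,.03),("strip",(.70,.037),.085,.12,.0195)):
        try:
            m=(np.hypot(W[...,0]-c[0],W[...,1]-c[1])<.022)&(W[...,2]<z1+.01); print(n,nm,circ(W,c,.04 if R>.012 else .02,z0,z1,R),"z95",np.percentile(W[m][:,2],97).round(4))
        except Exception: print(n,nm,"none")
E
```

```text
t 50.2 p [0.4905 0.084  0.1914] closing yaw -22.79 tilt 0.03 q1,q6 [ 2. 25.] w 0.0398 F [-0.8 -0.4  0.2] g 0.0
top crop origin 344 145 x4
scene crop origin 273 100 x4
top 1 32 shoulder z [0.1033 0.1075 0.1099]
top -1 22 shoulder z [0.1028 0.1061 0.1091]
top cap 66 [0.1264 0.1315]
(array([ 0.5791, -0.1628]), 60, 0.0007)
scene 1 9 shoulder z [0.1002 0.1024 0.1064]
scene cap 3 [0.1276 0.1296]
top vialcap (array([ 0.6147, -0.0803]), 31, 0.0012) z95 0.1117
top vialbody (array([ 0.6151, -0.0805]), 16, 0.0006) z95 0.0959
top sleeve (array([ 0.5436, -0.2452]), 143, 0.0006) z95 0.109
top dropbody (array([ 0.5458, -0.2455]), 51, 0.0014) z95 0.1253
top bulb (array([ 0.5443, -0.2442]), 34, 0.0005) z95 0.164
top timer (array([ 0.3586, -0.0239]), 66, 0.009) z95 0.0632
top cup (array([0.5678, 0.4638]), 261, 0.0005) z95 0.0695
top strip (array([0.7253, 0.0335]), 107, 0.0021) z95 0.1031
scene vialcap (array([ 0.6145, -0.0782]), 26, 0.0009) z95 0.1114
scene vialbody (array([ 0.6152, -0.0783]), 28, 0.0012) z95 0.0975
scene sleeve (array([ 0.5433, -0.2419]), 106, 0.0017) z95 0.1094
scene dropbody (array([ 0.546 , -0.2418]), 45, 0.0026) z95 0.1283
scene bulb (array([ 0.5445, -0.2409]), 34, 0.0012) z95 0.1628
scene timer (array([ 0.3734, -0.0429]), 103, 0.0038) z95 0.0613
scene cup (array([0.569 , 0.4647]), 332, 0.0009) z95 0.0677
scene strip (array([0.7272, 0.0338]), 18, 0.0024) z95 0.1014
```

View pics/fin.png

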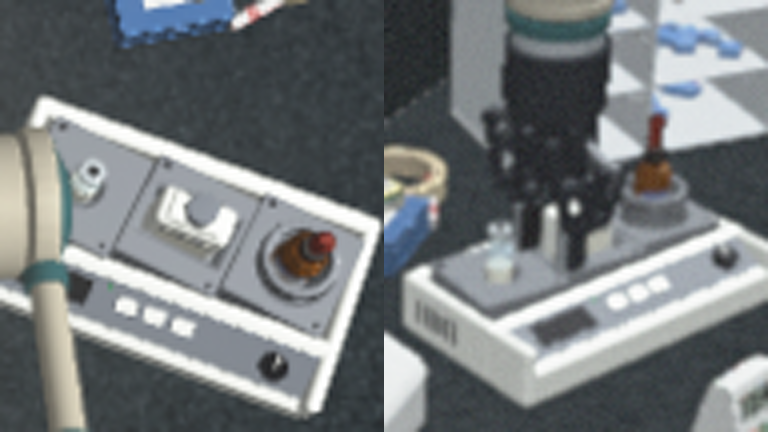

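The final picture shows all four seated: vial (90,180), reagent bottle (195,215) and dropper in sleeve (305,255) in the top half. Cap heights match the expected values, and the bystanders are unmoved.

```bash
python3 -c "
from rig import manip
print(manip.sign_off())"
```

```text
the job is handed in; nothing more can be done
None
```

The job is handed in (no verdict returned): the final images show the sleeve, dropper bottle, reagent bottle and vial seated upright in their openings, with the bystanders where they stood; the reagent bottle caught the pocket bevel twice, had to be levelled on the narrow block, and slid down its last 5 mm or so when let go.

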